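# Assemble a test-sieve stack on the sieve shaker

## Task

Set up the sieve stack on the shaker for a particle-size run. Build it there from the bottom up, one piece at a time: the receiver pan inside the ring on the platform, then the fine, the medium and the coarse sieve, and the lid last, each fully nested and level in the one below. Leave the petri dish and the vial standing where they are.

Things in the scene. Friction and masses are not known exactly. Their poses are not given: they have to be found in the camera images.
- shaker: bench sieve shaker, fixed: a white box 150 x 130 mm with a dark control panel on its front (-x) side, a round metal platform on top, 100 mm across, and a low steel locating ring in the middle of the platform. Origin under its centre at table level; the ring's top is 59 mm above the table
- seat (a point): centre of the platform's top surface inside the locating ring, 55 mm above the table, z up. The ring is 64 mm inside, 73 mm outside and stands 4 mm above this surface
- pan: receiver pan of the sieve set: plain round steel cup with a solid flat floor, no skirt, no wire cloth; 60 mm across, 26 mm high, 55 mm inside, wall 2.5, the bottom edge drawn in to 55 mm over the lowest 3 mm; loose, 70 g. Origin on its axis at the underside, z up. Grip across the cup from above
- sieve_fine: fine sieve: wires 2 mm apart, from afar an even dark grey; loose steel sieve, open top, 70 g. Origin on its axis at the underside, z up. Tapered skirt z 0-8 mm (radius 23.5 at the foot, 26 at the top); frame z 8-34 mm, 60 mm across, 55 mm inside, wall 2.5. Grip across the frame. Nested, the frame rests on the rim below, skirt inside: origin 18 mm above that of the pan
- sieve_medium: medium sieve: wires 7.5 mm apart; loose steel sieve, open top, 70 g. Origin on its axis at the underside, z up. Tapered skirt z 0-8 mm (radius 23.5 at the foot, 26 at the top); frame z 8-34 mm, 60 mm across, 55 mm inside, wall 2.5. Grip across the frame. Nested, the frame rests on the rim below, skirt inside: origin 26 mm above that of the fine sieve
- sieve_coarse: coarse sieve: thick wires 14 mm apart, open; loose steel sieve, open top, 70 g. Origin on its axis at the underside, z up. Tapered skirt z 0-8 mm (radius 23.5 at the foot, 26 at the top); frame z 8-34 mm, 60 mm across, 55 mm inside, wall 2.5. Grip across the frame. Nested, the frame rests on the rim below, skirt inside: origin 26 mm above that of the medium sieve
- lid: lid of the sieve set: closed flat steel disc 60 mm across with a round knob in the middle and a tapered skirt below; loose, 60 g. Origin on its axis at the underside, z up. Skirt z 0-8 mm (radius 23.5 at the foot, 26 at the top), disc z 8-11, knob 18 mm across from the disc up to z 29: grip it there from above. Nested: origin 26 mm above that of the coarse sieve
- petri: bystander: lidded petri dish, 64 mm across, 14 mm high, loose; origin under its centre. To be left where it stands
- vial: bystander: glass sample vial with a black screw cap, 27 mm across, 58 mm high, standing loose; origin under its centre. To be left standing where it is
There are look-alikes about, which are no part of the job. What is shaped like the pan but blue or turquoise is not meant.

How it is judged:
By the outcome, as a careful person would: the job done as asked, in the order asked, and still so for the second after the job is handed in, with the robot touching nothing.
It also fails if it takes over 125 s, if anything falls off the work surface, if the arm or the gripper's body presses on something with over 40 N, if the wrist force passes 120 N, or if a joint passes its speed limit or range.

## Robot

A 6-joint arm with a two-finger parallel gripper is mounted at the origin on a cart in front of the work surface, level with it; the furniture and walls round the work are solid. World frame = base frame: x ahead of the robot, y to its left, z up, the work surface at z = 0. Lengths are in m, angles in rad, forces in N, time in s.
With the tool pointing down it reaches from about 0.4 to 0.825 m from the base axis. Payload 7 kg.
Tool frame: the origin (TCP) lies between the finger pads; the fingertips stand 25 mm ahead of it and the grasp point (between the pads) lies 6 mm ahead of it; z points along the fingers, y is the line along which they close (so a half turn about z gives the same grasp; the last joint's range is limited). The gripper opens to 88 mm and grips with 3 to 60 N. Pads are 19 mm wide; open, the fingers measure 130 mm over their backs; the gripper's body (78 mm by 193 mm) begins 47 mm behind the grasp point.
Start: joints at [1.396, 0.359, 0.012, 0, -1.224, -0.288], TCP at [0.301, 0.604, 0.252] pointing down, gripper open.
Joint ranges: [-3.07, 3.07], [-1.43, 2.12], [-1.02, 1.25], [-3.03, 1.67], [-3.05, -0], [-3.03, 3.03]. Speed limits (rad/s): [2.39, 2.39, 3.01, 3.14, 3.14, 3.14].

## Interface

Orientations are given as a 3x3 rotation matrix whose columns are the frame's x, y, z axes.
In Python, from plant import manip gives the robot as it stands.
- The arm moves only by the tool jog_arm, never from a script. Its argument "steps" is a list that holds one entry, the list of rows, each a list of 7 numbers: the shift along the tool's x, y, z as a fraction of full scale, then the turn, a rotation vector about the tool's x, y, z as a fraction of full scale, then the opening, from 0 (shut) to 1 (fully open). A call has 1 to 5 rows; each row shifts and turns the commanded pose from where the row before left it, along the tool's axes as they then stand; what a row does not reach is not made up. Full scale, the value 1, is 0.03 m for a shift and 4 degrees for a turn. A row lasts 1/12 s, in which the tool goes at most 41.7 mm and 7.16 degrees, less where a joint would pass 70% of its speed; a pose out of reach is approached as far as the arm can. A call with a number of a shift or a turn outside -1 to 1 is refused whole. A call with a gripper value outside its range is refused whole. The fingers move at their own pace and stop on an object; "newtons" is the grip in N (left out, the last holds). Time passes only in rows, so rows that do not move let the fingers close. It gives the time, the measured TCP pose, the force, the opening and the grip force at its end, in the units of the state.
- manip.get_state(): the state, without advancing time (a new reading comes with each control period).
- manip.read_camera(name): name is "side" or "top" or "wrist"; returns (picture, depth): 420x560x3 uint8, red, green, blue; 420x560 float32, m along the optical axis (not along the pixel's ray), 0 where there is no reading.
- manip.camera_model(name): a dict with "K" (3x3 intrinsics, pixels), "k1" (the pictures are not rectified: a ray, as slopes to the right and down, at radius r is drawn at 1 + k1 r^2 times it, then the intrinsics apply), "extrinsics" (4x4, takes a point from camera to world coordinates). Camera axes: x right, y down, z forward; pixel columns grow to the right and rows downward; lengths in m; the calibration is good to about 2 mm. A picture is of the moment at which its call begins: read the wrist's pose just before it. camera_model takes no time and is no camera call; for the wrist camera it gives the pose at the moment of the call.
- manip.hand_in(): hands the job in; it is judged then, once.
The state is a dict: "time": time; "joint_pos": joint angles; "qvel": joint speeds; "effort": joint torques, N m; "tcp_pos": TCP position; "orientation": TCP orientation; "wrist_force": force on the tool from outside, world axes, zero at the start; "torque": the same for the moment, N m; "opening": finger opening in m; "finger_force": force on a finger pad.
Only numpy, scipy, OpenCV 4.12 (cv2) and the standard library are available. Lean on these libraries where they do the work, as an engineer would, in place of code of your own. Each camera call takes 0.05 s, during which the arm holds its last target. There are 200 camera calls.

## Working session

There is one attempt and no reset: what is moved stays moved. The work goes in short steps, Python scripts to look and compute and a tool call to move; the robot and the scene stay as the last step left them, time stands still between calls to the robot, and variables do not carry over. Pictures are saved under pics/ and viewed, at most 14 in all, crops included, and the job is handed in when it is done.

Besides the shell and the picture viewer there is one more tool, called after ">>>" as name(argument=value, ...), one argument or row to a line, values as JSON. jog_arm: Moves the arm, as the interface text tells. Shift numbers are shares of 0.03 m and turn numbers shares of 4 degrees, none past 1 either way. Its arguments: {"type":"object","properties":{"steps":{"type":"array"},"newtons":{"type":"number"}},"required":["steps"]}

```bash
mkdir -p pics; ls; cat > h.py <<'E'
import numpy as np, cv2, json
from plant import manip
def grab(n):
    m=manip.camera_model(n); p,d=manip.read_camera(n); return p,d,m
def save(n,p): cv2.imwrite('pics/'+n+'.png',p[:,:,::-1])
def rays(uv,m):
    K=np.array(m['K'],float); s=cv2.undistortPoints  # iterate the radial model by hand
    uv=np.atleast_2d(uv).astype(float)
    q=np.c_[(uv[:,0]-K[0,2])/K[0,0],(uv[:,1]-K[1,2])/K[1,1]]; x=q.copy()
    for _ in range(20): x=q/(1+m['k1']*(x**2).sum(1,keepdims=True))
    return np.c_[x,np.ones(len(x))]
def plane(uv,m,z):
    E=np.array(m['extrinsics']); r=rays(uv,m)@E[:3,:3].T; o=E[:3,3]
    return o+r*((z-o[2])/r[:,2])[:,None]
def cloud(d,m):
    v,u=np.mgrid[0:d.shape[0],0:d.shape[1]]; E=np.array(m['extrinsics'])
    P=(rays(np.c_[u.ravel(),v.ravel()],m)*d.reshape(-1,1))@E[:3,:3].T+E[:3,3]
    P[d.ravel()==0]=np.nan
    return P.reshape(d.shape+(3,))
E
python3 - <<'E'
from h import *
s=manip.get_state(); print(s)
for n in['top','side']:
    p,d,m=grab(n); save(n+'0',p); print(n,m); np.savez(n+'0.npz',p=p,d=d)
E
```

```text
pics
{'time': 0.0, 'joint_pos': array([ 1.39613338e+00,  3.59368062e-01,  1.10464935e-02, -3.28180945e-04,
       -1.22412202e+00, -2.88102100e-01]), 'qvel': array([ 0.00026389, -0.0005086 , -0.00023207, -0.00156873,  0.00128453,
        0.00027533]), 'effort': array([ 2.61191781e-05, -5.82717204e+01,  2.93038023e+01,  6.99697495e+00,
        6.69153917e-03, -1.56133833e-04]), 'tcp_pos': array([0.30116055, 0.60357748, 0.25063342]), 'orientation': array([[ 8.94771687e-01, -4.46523548e-01, -5.90212541e-04],
       [-4.46523905e-01, -8.94770329e-01, -1.56854478e-03],
       [ 1.72287510e-04,  1.66703347e-03, -9.99998596e-01]]), 'wrist_force': array([ 0.58080965, -0.79305794,  0.5292694 ]), 'torque': array([-0.01965176,  0.00557034,  0.02044557]), 'finger_force': 0.0, 'opening': 0.08744913801649687}
top {'K': array([[421.49556464,   0.        , 275.3052027 ],
       [  0.        , 421.49556464, 210.14907582],
       [  0.        ,   0.        ,   1.        ]]), 'k1': -0.10694946838862986, 'extrinsics': array([[-3.49306640e-03, -9.86830634e-01,  1.61719198e-01,
         4.31269150e-01],
       [-9.99992466e-01,  3.72088952e-03,  1.10591492e-03,
         2.67036888e-02],
       [-1.69308999e-03, -1.61714116e-01, -9.86836196e-01,
         1.23257373e+00],
       [ 0.00000000e+00,  0.00000000e+00,  0.00000000e+00,
         1.00000000e+00]])}
side {'K': array([[381.73749366,   0.        , 279.52281387],
       [  0.        , 381.73749366, 209.18046164],
       [  0.        ,   0.        ,   1.        ]]), 'k1': -0.060989418686468004, 'extrinsics': array([[ 9.98776349e-01, -3.09597879e-02,  3.85654895e-02,
         5.88521141e-01],
       [-4.94549455e-02, -6.23397059e-01,  7.80339871e-01,
        -7.93536919e-01],
       [-1.17544163e-04, -7.81292262e-01, -6.24165353e-01,
         7.08508822e-01],
       [ 0.00000000e+00,  0.00000000e+00,  0.00000000e+00,
         1.00000000e+00]])}
```

View pics/top0.png

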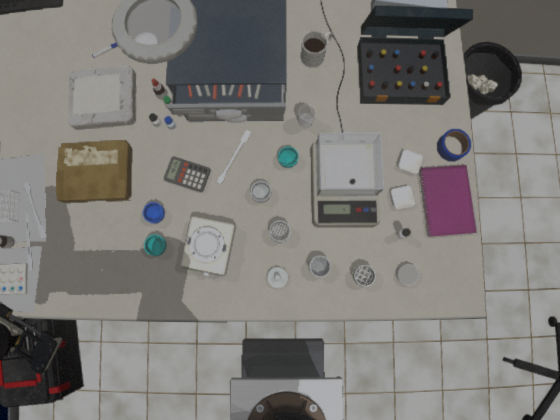

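View pics/side0.png

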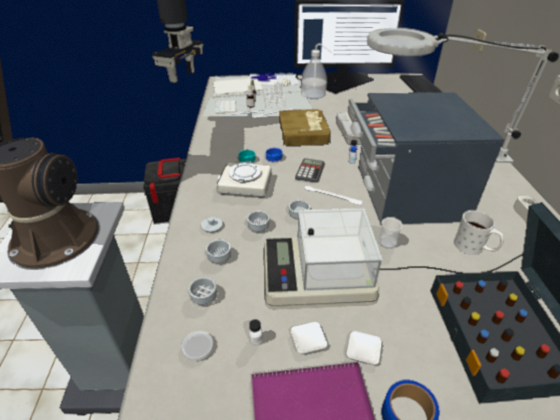

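The top view shows the shaker at (208,243), a steel cup at (261,190), three sieves at (279,230), (319,265) and (363,274), the lid at (277,277), the petri dish at (407,273) and the vial at (404,232). Next I zoom in and measure.

```bash
python3 - <<'E'
from h import *
z=np.load('top0.npz'); p,d=z['p'],z['d']; m=manip.camera_model('top')
save('crop0',cv2.resize(p[170:295,240:430],None,fx=4.2,fy=4.2,interpolation=cv2.INTER_CUBIC))
C=cloud(d,m)
for n,(u,v) in dict(pan=(261,190),A=(279,230),B=(319,265),Cc=(363,274),lid=(277,277),petri=(407,273),vial=(404,232),shk=(208,243),teal=(288,156)).items():
    w=C[v-32:v+33,u-32:u+33].reshape(-1,3); w=w[np.isfinite(w).all(1)]
    c=plane([[u,v]],m,.03)[0]
    r=np.hypot(*(w[:,:2]-c[:2]).T); w=w[r<.045]
    hi=w[w[:,2]>.010]; zt=np.percentile(hi[:,2],95) if len(hi) else 0
    top=hi[hi[:,2]>zt-.006][:,:2].astype(np.float32)
    (cx,cy),R=cv2.minEnclosingCircle(top)
    print(n,c.round(3),'ztop',zt.round(4),'circ',round(cx,4),round(cy,4),round(R,4),'med floor',np.median(w[np.hypot(*(w[:,:2]-[cx,cy]).T)<.012][:,2]).round(4))
E
```

```text
pan [0.688 0.07  0.03 ] ztop 0.0284 circ 0.6858 0.071 0.0307 med floor 0.0022
A [0.571 0.018 0.03 ] ztop 0.0362 circ 0.5674 0.016 0.0306 med floor 0.0011
B [ 0.47  -0.095  0.03 ] ztop 0.0354 circ 0.4676 -0.0983 0.0302 med floor 0.0098
Cc [ 0.444 -0.22   0.03 ] ztop 0.0358 circ 0.4405 -0.2237 0.0313 med floor 0.0007
lid [0.437 0.024 0.03 ] ztop 0.0288 circ 0.4383 0.0225 0.0083 med floor 0.0261
petri [ 0.445 -0.348  0.03 ] ztop 0.0167 circ 0.4407 -0.356 0.0338 med floor 0.0134
vial [ 0.563 -0.344  0.03 ] ztop 0.0611 circ 0.5614 -0.3422 0.0115 med floor 0.056
shk [0.534 0.221 0.03 ] ztop 0.0601 circ 0.5325 0.2213 0.0447 med floor 0.0545
teal [ 0.791 -0.01   0.03 ] ztop 0.028 circ 0.7914 -0.0101 0.0314 med floor 0.0017
```

View pics/crop0.png

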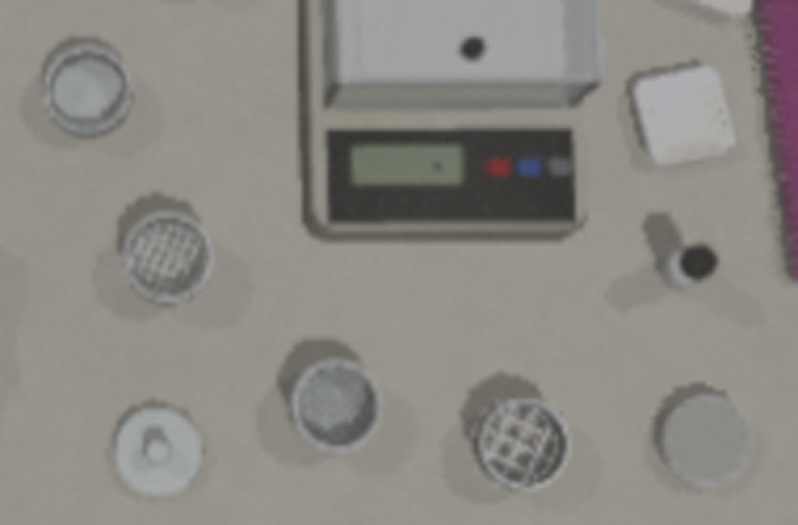

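The cup at (261,190) is the pan. Of the sieves, A at (279,230) is medium, B at (319,265) is fine and C at (363,274) is coarse. Heights and radii match the given sizes. First move: turn the tool square to the world axes.

>>> jog_arm(
  steps=[
    [[0,0,0,0,0,-0.95,1],[0,0,0,0,0,-0.95,1],[0,0,0,0,0,-0.95,1],[0,0,0,0,0,-0.95,1]],
  ],
)

```text
time: 0.43
tcp_pos: [0.3012, 0.6037, 0.251]
orientation: [[0.981, -0.193, -0.0], [-0.193, -0.981, -0.001], [-0.0, 0.001, -1.0]]
wrist_force: [0.2, 0.0, -0.1]
opening: 0.0873
finger_force: 0.0
```

>>> jog_arm(
  steps=[
    [[0,0,0,0,0,-0.95,1],[0,0,0,0,0,-0.95,1],[0,0,0,0,0,-0.93,1],[0,0,0,0,0,0,1]],
  ],
)

```text
time: 0.77
tcp_pos: [0.3013, 0.6038, 0.251]
orientation: [[1.0, 0.003, -0.0], [0.003, -1.0, -0.001], [-0.0, 0.001, -1.0]]
wrist_force: [-0.0, -0.6, -1.0]
opening: 0.0879
finger_force: 0.0
```

```bash
cat >> h.py <<'E'
def go(*targets):
    """remaining move to TCP targets in tool axes, jog units (chained)"""
    s=manip.get_state(); R=np.array(s['orientation']); p=np.array(s['tcp_pos'])
    R0=np.diag([1.,-1,-1]); w=cv2.Rodrigues(R.T@R0)[0].ravel()*180/np.pi/4
    print('t',round(s['time'],2),'p',p.round(4),'rot err units',w.round(3),'open',round(s['opening'],4),'F',np.round(s['wrist_force'],1),'ff',round(s['finger_force'],1),'q',np.round(s['joint_pos'],2))
    for T in targets:
        print('->',T,'units',(R.T@(np.array(T)-p)/.03).round(2)); p=np.array(T)
E
python3 -c "
from h import *
go((.53,.22,.25),(.66,.071,.25))"
```

```text
t 0.77 p [0.3013 0.6038 0.251 ] rot err units [0.013 0.005 0.042] open 0.0879 F [-0.  -0.6 -1. ] ff 0.0 q [ 1.4   0.36  0.01 -0.   -1.22  0.18]
-> (0.53, 0.22, 0.25) units [ 7.59 12.81  0.04]
-> (0.66, 0.071, 0.25) units [4.32 4.98 0.  ]
```

>>> jog_arm(
  steps=[
    [[0.5,0.85,0,0,0,0,1],[0.5,0.85,0,0,0,0,1],[0.5,0.85,0,0,0,0,1],[0.5,0.85,0,0,0,0,1],[0.5,0.85,0,0,0,0,1]],
  ],
)

```text
time: 1.18
tcp_pos: [0.3767, 0.4751, 0.2513]
orientation: [[1.0, -0.002, -0.0], [-0.002, -1.0, -0.0], [-0.0, 0.0, -1.0]]
wrist_force: [0.8, -0.4, -0.5]
opening: 0.0878
finger_force: 0.0
```

>>> jog_arm(
  steps=[
    [[0.5,0.85,0,0,0,0,1],[0.5,0.85,0,0,0,0,1],[0.5,0.85,0,0,0,0,1],[0.5,0.85,0,0,0,0,1],[0.5,0.85,0,0,0,0,1]],
  ],
)

```text
time: 1.6
tcp_pos: [0.4518, 0.3476, 0.2515]
orientation: [[1.0, -0.002, -0.0], [-0.002, -1.0, -0.0], [-0.0, 0.0, -1.0]]
wrist_force: [0.1, -0.1, 0.8]
opening: 0.0876
finger_force: 0.0
```

>>> jog_arm(
  steps=[
    [[0.5,0.85,0,0,0,0,1],[0.5,0.85,0,0,0,0,1],[0.5,0.85,0,0,0,0,1],[0.5,0.85,0,0,0,0,1],[0.5,0.85,0,0,0,0,1]],
  ],
)

```text
time: 2.02
tcp_pos: [0.5268, 0.2201, 0.2515]
orientation: [[1.0, -0.002, -0.0], [-0.002, -1.0, -0.0], [-0.0, 0.0, -1.0]]
wrist_force: [0.2, 0.4, 0.7]
opening: 0.0876
finger_force: 0.0
```

>>> jog_arm(
  steps=[
    [[0,0,0,0,0,0,1],[0,0,0,0,0,0,1],[0,0,0,0,0,0,1]],
  ],
)

```text
time: 2.27
tcp_pos: [0.5263, 0.2214, 0.2514]
orientation: [[1.0, -0.002, -0.0], [-0.002, -1.0, -0.0], [-0.0, 0.0, -1.0]]
wrist_force: [-0.9, 0.5, 0.2]
opening: 0.0878
finger_force: 0.0
```

```bash
python3 -c "
from h import *
p,d,m=grab('wrist'); save('w1',p); np.savez('w1.npz',p=p,d=d,E=m['extrinsics'])
go((.53,.22,.25),(.66,.071,.25)); print(m)
C=cloud(d,m)
w=C.reshape(-1,3); w=w[np.isfinite(w).all(1)]; 
r=np.hypot(w[:,0]-.5325,w[:,1]-.2213)
for lo,hi in((.040,.053),(.0535,.0565),(.0575,.061)):
    k=w[(w[:,2]>lo)&(w[:,2]<hi)&(r<.06)]; print(lo,len(k),k.mean(0).round(4) if len(k) else '')
"
```

```text
t 2.32 p [0.5261 0.2218 0.2514] rot err units [ 0.     0.003 -0.012] open 0.0874 F [-0.1  0.   0.6] ff 0.0 q [ 0.74  0.19 -0.22 -0.   -1.16  0.83]
-> (0.53, 0.22, 0.25) units [0.13 0.06 0.05]
-> (0.66, 0.071, 0.25) units [ 4.34  4.96 -0.  ]
{'K': array([[368.87467975,   0.        , 278.43477749],
       [  0.        , 368.87467975, 204.00841316],
       [  0.        ,   0.        ,   1.        ]]), 'k1': -0.009428710261563486, 'extrinsics': array([[-2.66711059e-03, -9.66356387e-01, -2.57192962e-01,
         5.94153473e-01],
       [-9.99996434e-01,  2.61225015e-03,  5.54978122e-04,
         2.21462715e-01],
       [ 1.35545701e-04,  2.57193525e-01, -9.66359908e-01,
         3.84279176e-01],
       [ 0.00000000e+00,  0.00000000e+00,  0.00000000e+00,
         1.00000000e+00]])}
0.04 3320 [0.5577 0.2167 0.044 ]
0.0535 7857 [0.5286 0.223  0.0549]
0.0575 1057 [0.5285 0.2233 0.0587]
```

View pics/w1.png

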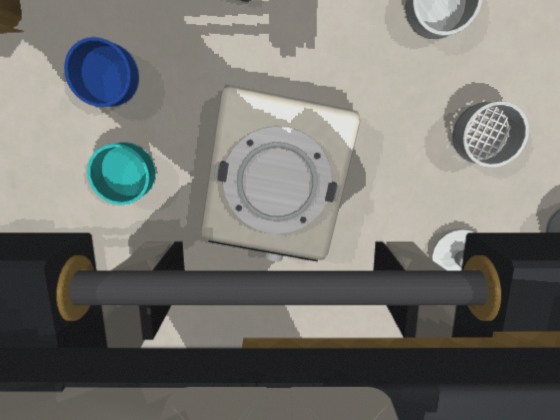

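The wrist view shows the locating ring centred near (278,181), empty and unobstructed. On to the pan.

>>> jog_arm(
  steps=[
    [[0.7,0.84,0,0,0,0,1],[0.7,0.84,0,0,0,0,1],[0.7,0.84,0,0,0,0,1],[0.7,0.84,0,0,0,0,1],[0.7,0.84,0,0,0,0,1]],
  ],
)

```text
time: 2.73
tcp_pos: [0.632, 0.0957, 0.2516]
orientation: [[1.0, 0.002, 0.0], [0.002, -1.0, 0.0], [0.0, -0.0, -1.0]]
wrist_force: [0.7, -0.2, 0.9]
opening: 0.0875
finger_force: 0.0
```

>>> jog_arm(
  steps=[
    [[0.5,0.84,0,0,0,0,1],[0,0,0,0,0,0,1],[0,0,0,0,0,0,1],[0,0,0,0,0,0,1]],
  ],
)

```text
time: 3.07
tcp_pos: [0.6461, 0.0712, 0.2513]
orientation: [[1.0, 0.0, -0.001], [0.0, -1.0, 0.0], [-0.001, -0.0, -1.0]]
wrist_force: [0.4, 0.0, 0.5]
opening: 0.0875
finger_force: 0.0
```

```bash
cat >> h.py <<'E'
def ring(w,c,lo,hi,r0,r1):
    """circle fit of points in height band and annulus about c (median-trimmed algebraic fit)"""
    w=w.reshape(-1,3); w=w[np.isfinite(w).all(1)]; w=w[(w[:,2]>lo)&(w[:,2]<hi)]; c=np.array(c,float)
    for _ in range(6):
        r=np.hypot(*(w[:,:2]-c).T); k=w[(r>r0)&(r<r1)]
        if len(k)<20: return None
        x=np.linalg.lstsq(np.c_[2*k[:,:2],np.ones(len(k))],(k[:,:2]**2).sum(1),rcond=None)[0]; c=x[:2]
    return len(k),c.round(4),round(float(np.sqrt(x[2]+c@c)),4),k[:,2].mean().round(4)
E
python3 -c "
from h import *
p,d,m=grab('wrist'); np.savez('w2.npz',p=p,d=d,E=m['extrinsics'])
go((.686,.071,.25)); C=cloud(d,m)
print('pan',ring(C,(.686,.071),.022,.031,.024,.033))
z=np.load('w1.npz'); m['extrinsics']=z['E']; C=cloud(z['d'],m)
print('ring',ring(C,(.5286,.223),.0572,.0615,.028,.04))
print('platform',ring(C,(.5286,.223),.0533,.0566,.046,.053))
for n,c,h in(('med',(.567,.016),.034),('pan',(.686,.071),.026)): print(n,ring(C,c,h-.004,h+.004,.024,.034))
z=np.load('top0.npz'); C=cloud(z['d'],manip.camera_model('top'))
for n,c,h,r0,r1 in(('ring',(.5286,.223),.059,.028,.04),('med',(.567,.016),.034,.024,.034),('pan',(.686,.071),.026,.024,.034)): print('top',n,ring(C,c,h-.002,h+.005,r0,r1))
"
```

```text
t 3.12 p [0.646  0.0715 0.2515] rot err units [-0.002  0.003  0.014] open 0.0874 F [-0.3  0.4 -0. ] ff 0.0 q [ 0.41  0.32 -0.05 -0.   -1.21  1.16]
-> (0.686, 0.071, 0.25) units [1.33 0.02 0.05]
pan (735, array([0.6863, 0.0723]), 0.0288, np.float64(0.0256))
ring (1093, array([0.5272, 0.223 ]), 0.034, np.float64(0.0587))
platform (1377, array([0.5272, 0.223 ]), 0.0482, np.float64(0.0549))
med (895, array([0.5677, 0.0179]), 0.029, np.float64(0.0333))
pan (468, array([0.6864, 0.073 ]), 0.029, np.float64(0.0255))
top ring (114, array([0.5269, 0.2219]), 0.0341, np.float64(0.0592))
top med (55, array([0.5674, 0.0158]), 0.0288, np.float64(0.0344))
top pan (63, array([0.6853, 0.0709]), 0.0289, np.float64(0.0263))
```

>>> jog_arm(
  steps=[
    [[0.67,0,0,0,0,0,1],[0.67,0,0.4,0,0,0,1],[0,0,0.8,0,0,0,1],[0,0,0.9,0,0,0,1],[0,0,0.9,0,0,0,1]],
  ],
)

```text
time: 3.53
tcp_pos: [0.6865, 0.0721, 0.1612]
orientation: [[1.0, 0.002, 0.001], [0.002, -1.0, 0.001], [0.001, -0.001, -1.0]]
wrist_force: [0.3, 0.1, -0.5]
opening: 0.0877
finger_force: 0.0
```

>>> jog_arm(
  steps=[
    [[0,0,0.9,0,0,0,1],[0,0,0.9,0,0,0,1],[0,0,0.9,0,0,0,1],[0,0,0.9,0,0,0,1],[0,0,0.66,0,0,0,1]],
  ],
)

```text
time: 3.95
tcp_pos: [0.6852, 0.0719, 0.0318]
orientation: [[1.0, 0.002, -0.002], [0.002, -1.0, -0.0], [-0.002, 0.0, -1.0]]
wrist_force: [-1.3, -0.8, -0.1]
opening: 0.0876
finger_force: 0.0
```

>>> jog_arm(
  steps=[
    [[0,0,0,0,0,0,1],[0,0,0,0,0,0,1]],
  ],
)

```text
time: 4.12
tcp_pos: [0.6858, 0.0714, 0.0333]
orientation: [[1.0, 0.002, -0.002], [0.002, -1.0, -0.001], [-0.002, 0.001, -1.0]]
wrist_force: [0.3, -1.1, 1.0]
opening: 0.0881
finger_force: 0.0
```

```bash
python3 -c "
from h import *
go((.6863,.072,.033))"
```

```text
t 4.12 p [0.6858 0.0714 0.0333] rot err units [0.013 0.026 0.026] open 0.0881 F [ 0.3 -1.1  1. ] ff 0.0 q [ 0.39  0.57 -0.18  0.   -0.82  1.19]
-> (0.6863, 0.072, 0.033) units [ 0.02 -0.02  0.01]
```

>>> jog_arm(
  steps=[
    [[0,0,0,0,0,0,0.6],[0,0,0,0,0,0,0.6],[0,0,0,0,0,0,0.6],[0,0,0,0,0,0,0.6],[0,0,0,0,0,0,0.6]],
  ],
  newtons=20,
)

```text
time: 4.53
tcp_pos: [0.6871, 0.0704, 0.0348]
orientation: [[1.0, 0.0, 0.002], [0.0, -1.0, 0.001], [0.002, -0.001, -1.0]]
wrist_force: [0.3, 0.3, 0.5]
opening: 0.0598
finger_force: 0.3
```

>>> jog_arm(
  steps=[
    [[0,0,0,0,0,0,0.6],[0,0,0,0,0,0,0.6],[0,0,0,0,0,0,0.6],[0,0,0,0,0,0,0.6]],
  ],
)

```text
time: 4.87
tcp_pos: [0.687, 0.0705, 0.0347]
orientation: [[1.0, 0.0, 0.001], [0.0, -1.0, 0.0], [0.001, -0.0, -1.0]]
wrist_force: [-2.5, 1.3, 6.4]
opening: 0.0589
finger_force: 20.0
```

>>> jog_arm(
  steps=[
    [[0,0,-0.5,0,0,0,0.6],[0,0,-0.9,0,0,0,0.6],[0,0,-0.9,0,0,0,0.6],[0,0,-0.9,0,0,0,0.6],[0,0,-0.8,0,0,0,0.6]],
  ],
)

```text
time: 5.28
tcp_pos: [0.6866, 0.0701, 0.1553]
orientation: [[1.0, -0.0, 0.0], [-0.0, -1.0, 0.0], [0.0, -0.0, -1.0]]
wrist_force: [0.2, -0.2, -0.5]
opening: 0.0583
finger_force: 20.0
```

>>> jog_arm(
  steps=[
    [[-0.5,-0.5,0,0,0,0,0.6],[-0.8,-0.8,0,0,0,0,0.6],[-0.8,-0.75,0,0,0,0,0.6],[-0.8,-0.75,0,0,0,0,0.6],[-0.8,-0.75,0,0,0,0,0.6]],
  ],
)

```text
time: 5.7
tcp_pos: [0.5743, 0.1773, 0.1536]
orientation: [[1.0, -0.001, -0.0], [-0.001, -1.0, -0.0], [-0.0, 0.0, -1.0]]
wrist_force: [0.4, 1.2, -0.6]
opening: 0.0585
finger_force: 20.0
```

>>> jog_arm(
  steps=[
    [[-0.8,-0.75,0,0,0,0,0.6],[-0.8,-0.75,0,0,0,0,0.6],[0,0,0,0,0,0,0.6],[0,0,0,0,0,0,0.6],[0,0,0,0,0,0,0.6]],
  ],
)

```text
time: 6.12
tcp_pos: [0.5277, 0.2219, 0.1539]
orientation: [[1.0, 0.001, 0.0], [0.001, -1.0, 0.0], [0.0, -0.0, -1.0]]
wrist_force: [0.1, -0.8, 0.1]
opening: 0.0585
finger_force: 20.0
```

```bash
python3 -c "
from h import *
p,d,m=grab('wrist'); save('w3',p); 
go((.5279,.2225,.12),(.5279,.2225,.0897))
C=cloud(d,m); print(ring(C,(.5272,.223),.0572,.0615,.028,.04),ring(C,(.5272,.223),.0533,.0566,.046,.053))
pt,dt,mt=grab('top'); C=cloud(dt,mt); z=.155-.0347+.026
print('top pan',ring(C,(.5279,.2225),z-.008,z+.005,.02,.036))"
```

```text
t 6.17 p [0.528  0.2215 0.1538] rot err units [ 0.    -0.002 -0.003] open 0.0586 F [ 0.3  0.  -0.8] ff 20.0 q [ 0.74  0.27 -0.35  0.   -0.95  0.83]
-> (0.5279, 0.2225, 0.12) units [-0.   -0.03  1.13]
-> (0.5279, 0.2225, 0.0897) units [-0.   -0.    1.01]
(1176, array([0.5275, 0.223 ]), 0.0339, np.float64(0.0586)) (2192, array([0.5255, 0.223 ]), 0.0487, np.float64(0.055))
top pan None
```

View pics/w3.png

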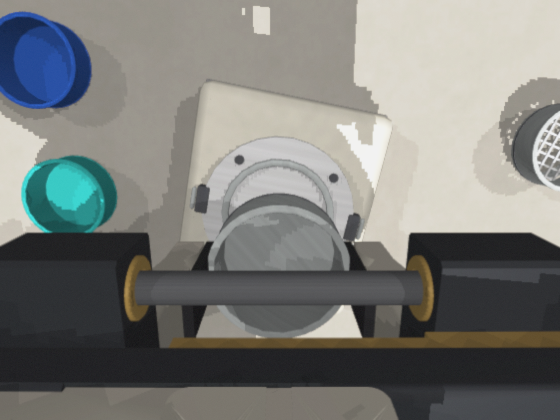

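The held pan is visible and level, with its rim around (278,262) and the ring behind it at (278,195). Now I measure both with the same camera.

```bash
python3 -c "
from h import *
p,d,m=grab('wrist'); C=cloud(d,m)
go((.5279,.2225,.12))
w=C[190:340,195:365].reshape(-1,3); print(np.nanpercentile(w[:,2],[5,50,90,99]).round(4))
print('held',ring(C[190:340,195:365],(.528,.2215),.139,.151,.024,.034))
"
```

```text
t 6.27 p [0.5282 0.2211 0.1536] rot err units [ 0.003  0.002 -0.018] open 0.0588 F [ 0.  -0.7 -0.2] ff 20.0 q [ 0.74  0.28 -0.35  0.   -0.95  0.83]
-> (0.5279, 0.2225, 0.12) units [-0.01 -0.05  1.12]
[-0.0004  0.1304  0.2116  0.2204]
held (3675, array([0.5281, 0.2215]), 0.0287, np.float64(0.144))
```

>>> jog_arm(
  steps=[
    [[-0.03,-0.05,0.5,0,0,0,0.6],[0,0,0.6,0,0,0,0.6],[0,0,0.5,0,0,0,0.6],[0,0,0,0,0,0,0.6],[0,0,0,0,0,0,0.6]],
  ],
)

```text
time: 6.68
tcp_pos: [0.5268, 0.2222, 0.1051]
orientation: [[1.0, -0.001, -0.002], [-0.001, -1.0, -0.002], [-0.002, 0.002, -1.0]]
wrist_force: [1.2, 1.2, 0.5]
opening: 0.0586
finger_force: 20.0
```

>>> jog_arm(
  steps=[
    [[0,0,0,0,0,0,0.6],[0,0,0,0,0,0,0.6]],
  ],
)

```text
time: 6.85
tcp_pos: [0.5275, 0.2234, 0.1068]
orientation: [[1.0, -0.0, 0.001], [-0.0, -1.0, 0.001], [0.001, -0.001, -1.0]]
wrist_force: [-0.4, 0.5, -0.2]
opening: 0.0584
finger_force: 20.0
```

```bash
python3 -c "
from h import *
p,d,m=grab('wrist'); C=cloud(d,m)
go((.5275,.2226,.0897)); print('held',ring(C[150:340,195:365],(.528,.2215),.088,.102,.024,.034))
print('ring',ring(C,(.5272,.223),.0572,.0615,.030,.04), 'plat', ring(C,(.5272,.223),.0533,.0566,.046,.053))
"
```

```text
t 6.9 p [0.5274 0.2235 0.1068] rot err units [-0.014 -0.019 -0.002] open 0.0587 F [-0.4 -0.5 -0.9] ff 20.0 q [ 0.74  0.33 -0.4   0.   -0.84  0.83]
-> (0.5275, 0.2226, 0.0897) units [0.   0.03 0.57]
held (4456, array([0.5277, 0.2237]), 0.0286, np.float64(0.0957))
ring (1693, array([0.5277, 0.223 ]), 0.0338, np.float64(0.0586)) plat (2880, array([0.5255, 0.224 ]), 0.0488, np.float64(0.0549))
```

>>> jog_arm(
  steps=[
    [[0,0.02,0.15,0,0,0,0.6],[0,0,0.15,0,0,0,0.6],[0,0,0.15,0,0,0,0.6],[0,0,0,0,0,0,0.6],[0,0,0,0,0,0,0.6]],
  ],
)

```text
time: 7.32
tcp_pos: [0.5265, 0.2225, 0.0918]
orientation: [[1.0, 0.0, -0.001], [0.0, -1.0, -0.001], [-0.001, 0.001, -1.0]]
wrist_force: [-0.3, -0.1, -1.4]
opening: 0.0583
finger_force: 20.0
```

>>> jog_arm(
  steps=[
    [[0,0,0.06,0,0,0,0.6],[0,0,0.06,0,0,0,0.6],[0,0,0,0,0,0,0.6],[0,0,0,0,0,0,0.6]],
  ],
)

```text
time: 7.65
tcp_pos: [0.5269, 0.2228, 0.0897]
orientation: [[1.0, 0.001, 0.001], [0.001, -1.0, 0.0], [0.001, -0.0, -1.0]]
wrist_force: [-3.3, -0.7, 8.1]
opening: 0.0585
finger_force: 20.0
```

>>> jog_arm(
  steps=[
    [[0,0,0,0,0,0,1],[0,0,0,0,0,0,1],[0,0,0,0,0,0,1],[0,0,0,0,0,0,1],[0,0,0,0,0,0,1]],
  ],
)

```text
time: 8.07
tcp_pos: [0.5267, 0.2227, 0.0885]
orientation: [[1.0, 0.0, -0.0], [0.0, -1.0, -0.0], [-0.0, 0.0, -1.0]]
wrist_force: [-0.0, -0.3, -0.1]
opening: 0.0851
finger_force: 0.0
```

>>> jog_arm(
  steps=[
    [[0,0,-0.3,0,0,0,1],[0,0,-0.8,0,0,0,1],[0,0,-0.9,0,0,0,1],[0,0,-0.9,0,0,0,1],[0,0,-0.9,0,0,0,1]],
  ],
)

```text
time: 8.48
tcp_pos: [0.5266, 0.2225, 0.2045]
orientation: [[1.0, 0.0, 0.0], [0.0, -1.0, -0.0], [0.0, 0.0, -1.0]]
wrist_force: [1.0, 0.8, -0.7]
opening: 0.0873
finger_force: 0.0
```

>>> jog_arm(
  steps=[
    [[-0.5,0,-0.9,0,0,0,1],[0,0,-0.4,0,0,0,1],[0,0,0,0,0,0,1]],
  ],
)

```text
time: 8.73
tcp_pos: [0.5127, 0.2235, 0.2463]
orientation: [[1.0, 0.001, 0.006], [0.001, -1.0, 0.004], [0.006, -0.004, -1.0]]
wrist_force: [0.3, 0.5, -0.1]
opening: 0.0875
finger_force: 0.0
```

```bash
python3 -c "
from h import *
p,d,m=grab('wrist'); C=cloud(d,m); save('w4',p)
go((.4676-.03,-.098,.25)); print('pan',ring(C,(.528,.2225),.077,.085,.024,.034))
print('ring',ring(C,(.5272,.223),.0572,.0615,.030,.04))
w=C.reshape(-1,3); w=w[np.isfinite(w).all(1)]; k=w[(np.hypot(w[:,0]-.5275,w[:,1]-.223)<.032)&(w[:,2]>.077)]
print('slope',np.linalg.lstsq(np.c_[k[:,:2]-[.5275,.223],np.ones(len(k))],k[:,2],rcond=None)[0].round(4))
"
```

```text
t 8.78 p [0.5122 0.2232 0.2442] rot err units [-0.039 -0.047  0.007] open 0.0876 F [-0.5 -0.  -0.3] ff 0.0 q [ 0.76  0.17 -0.26  0.   -1.13  0.81]
-> (0.4376, -0.098, 0.25) units [-2.49 10.7  -0.23]
pan (980, array([0.526 , 0.2231]), 0.0287, np.float64(0.0806))
ring (720, array([0.5266, 0.2229]), 0.0344, np.float64(0.0587))
slope [ 2.5982 -0.0159  0.2917]
```

View pics/w4.png

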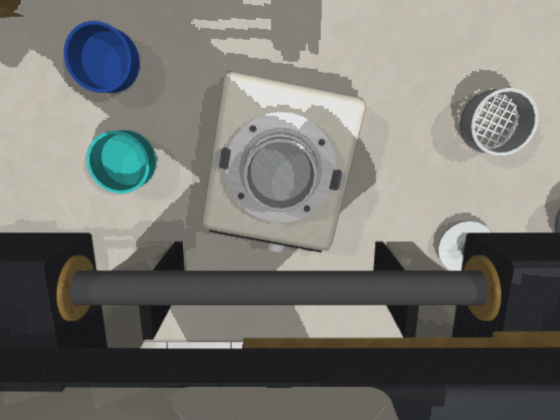

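The pan sits in the ring: its rim is at z 81 mm and concentric, at image (280,172). Next is the fine sieve.

>>> jog_arm(
  steps=[
    [[0,0.6,0,0,0,0,1],[-0.15,0.85,0,0,0,0,1],[-0.15,0.85,0,0,0,0,1],[-0.15,0.85,0,0,0,0,1],[-0.15,0.85,0,0,0,0,1]],
  ],
)

```text
time: 9.2
tcp_pos: [0.4929, 0.1014, 0.2407]
orientation: [[1.0, 0.0, -0.002], [0.0, -1.0, -0.001], [-0.002, 0.001, -1.0]]
wrist_force: [-0.1, -0.1, 0.6]
opening: 0.0876
finger_force: 0.0
```

>>> jog_arm(
  steps=[
    [[-0.15,0.85,0,0,0,0,1],[-0.15,0.85,0,0,0,0,1],[-0.15,0.85,0,0,0,0,1],[-0.15,0.85,0,0,0,0,1],[-0.15,0.85,0,0,0,0,1]],
  ],
)

```text
time: 9.62
tcp_pos: [0.4703, -0.0262, 0.2409]
orientation: [[1.0, 0.0, -0.002], [0.0, -1.0, -0.0], [-0.002, 0.0, -1.0]]
wrist_force: [1.6, 0.6, -0.1]
opening: 0.0877
finger_force: 0.0
```

>>> jog_arm(
  steps=[
    [[-0.15,0.85,0,0,0,0,1],[-0.15,0.85,0,0,0,0,1],[-0.15,0.8,0,0,0,0,1],[0,0,0,0,0,0,1],[0,0,0,0,0,0,1]],
  ],
)

```text
time: 10.03
tcp_pos: [0.457, -0.1009, 0.2409]
orientation: [[1.0, -0.003, -0.002], [-0.003, -1.0, -0.0], [-0.002, 0.0, -1.0]]
wrist_force: [0.3, -0.0, 0.9]
opening: 0.0877
finger_force: 0.0
```

```bash
python3 -c "
from h import *
p,d,m=grab('wrist'); C=cloud(d,m); save('w5',p)
r=ring(C,(.4676,-.0975),.030,.038,.024,.034); print('fine',r); go((r[1][0],r[1][1],.036))
print('coarse',ring(C,(.4405,-.2237),.030,.038,.024,.034),'med',ring(C,(.567,.017),.030,.038,.024,.034))
"
```

```text
fine (743, array([ 0.4663, -0.0963]), 0.0288, np.float64(0.0336))
t 10.08 p [ 0.4573 -0.1002  0.241 ] rot err units [ 0.     0.018 -0.022] open 0.0876 F [-0.3  0.8 -0.5] ff 0.0 q [ 0.21  0.02 -0.44 -0.   -1.11  1.36]
-> (np.float64(0.4663), np.float64(-0.0963), 0.036) units [ 0.31 -0.13  6.83]
coarse (749, array([ 0.4398, -0.2233]), 0.0286, np.float64(0.0334)) med (1004, array([0.5677, 0.0167]), 0.0288, np.float64(0.0335))
```

View pics/w5.png

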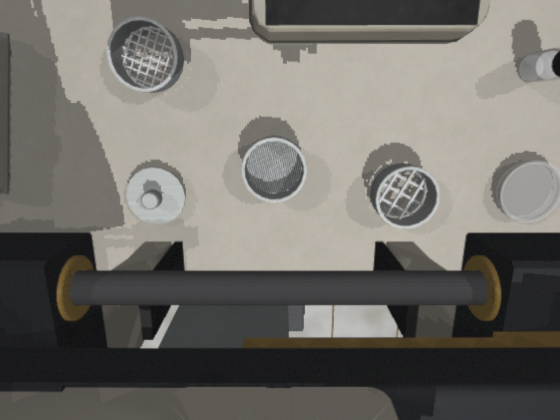

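Close up: the fine mesh is at (274,170), medium at (145,55), coarse at (405,197), lid at (155,195) and petri dish at (530,190).

>>> jog_arm(
  steps=[
    [[0.31,-0.12,0.4,0,0,0,1],[0,0,0.9,0,0,0,1],[0,0,0.9,0,0,0,1],[0,0,0.9,0,0,0,1],[0,0,0.9,0,0,0,1]],
  ],
)

```text
time: 10.5
tcp_pos: [0.4671, -0.0953, 0.1204]
orientation: [[1.0, 0.001, 0.0], [0.001, -1.0, 0.0], [0.0, -0.0, -1.0]]
wrist_force: [1.1, 0.1, -0.2]
opening: 0.0875
finger_force: 0.0
```

>>> jog_arm(
  steps=[
    [[0,0,0.9,0,0,0,1],[0,0,0.9,0,0,0,1],[0,0,0.7,0,0,0,1],[0,0,0.3,0,0,0,1],[0,0,0,0,0,0,1]],
  ],
)

```text
time: 10.92
tcp_pos: [0.4657, -0.0958, 0.0356]
orientation: [[1.0, 0.001, -0.005], [0.001, -1.0, -0.001], [-0.005, 0.001, -1.0]]
wrist_force: [-0.3, 0.3, -0.7]
opening: 0.0877
finger_force: 0.0
```

>>> jog_arm(
  steps=[
    [[0,0,0,0,0,0,1],[0,0,0,0,0,0,1],[0,0,0,0,0,0,1]],
  ],
)

```text
time: 11.17
tcp_pos: [0.468, -0.0959, 0.039]
orientation: [[1.0, 0.0, 0.002], [0.0, -1.0, 0.0], [0.002, -0.0, -1.0]]
wrist_force: [0.6, -0.7, -0.3]
opening: 0.0874
finger_force: 0.0
```

```bash
python3 -c "
from h import *
go((.4663,-.0963,.036))"
```

```text
t 11.17 p [ 0.468  -0.0959  0.039 ] rot err units [-0.006 -0.035  0.007] open 0.0874 F [ 0.6 -0.7 -0.3] ff 0.0 q [ 0.21  0.29 -0.68  0.   -0.6   1.36]
-> (0.4663, -0.0963, 0.036) units [-0.06  0.01  0.1 ]
```

>>> jog_arm(
  steps=[
    [[-0.05,0,0.08,0,0,0,0.6],[0,0,0,0,0,0,0.6],[0,0,0,0,0,0,0.6],[0,0,0,0,0,0,0.6],[0,0,0,0,0,0,0.6]],
  ],
  newtons=20,
)

```text
time: 11.58
tcp_pos: [0.4656, -0.0962, 0.0355]
orientation: [[1.0, 0.0, 0.0], [0.0, -1.0, 0.0], [0.0, -0.0, -1.0]]
wrist_force: [-0.5, -1.4, 0.7]
opening: 0.0599
finger_force: 0.3
```

>>> jog_arm(
  steps=[
    [[0,0,0,0,0,0,0.6],[0,0,0,0,0,0,0.6],[0,0,0,0,0,0,0.6],[0,0,0,0,0,0,0.6]],
  ],
)

```text
time: 11.92
tcp_pos: [0.4656, -0.0962, 0.0354]
orientation: [[1.0, 0.0, 0.0], [0.0, -1.0, -0.0], [0.0, 0.0, -1.0]]
wrist_force: [-1.2, -0.1, 5.2]
opening: 0.0588
finger_force: 20.0
```

```bash
python3 -c "
from h import *
go((.4676,-.0963,.18),(.528,.223,.18))"
```

```text
t 11.92 p [ 0.4656 -0.0962  0.0354] rot err units [ 0.001 -0.001  0.003] open 0.0588 F [-1.2 -0.1  5.2] ff 20.0 q [ 0.21  0.3  -0.68  0.   -0.59  1.36]
-> (0.4676, -0.0963, 0.18) units [ 0.07  0.   -4.82]
-> (0.528, 0.223, 0.18) units [  2.02 -10.64  -0.  ]
```

>>> jog_arm(
  steps=[
    [[0,0,-0.5,0,0,0,0.6],[0,0,-0.9,0,0,0,0.6],[0,0,-0.9,0,0,0,0.6],[0,0,-0.9,0,0,0,0.6],[0,0,-0.9,0,0,0,0.6]],
  ],
)

```text
time: 12.33
tcp_pos: [0.465, -0.0963, 0.1592]
orientation: [[1.0, -0.0, -0.001], [-0.0, -1.0, 0.0], [-0.001, -0.0, -1.0]]
wrist_force: [0.9, -0.2, -0.8]
opening: 0.0589
finger_force: 20.0
```

>>> jog_arm(
  steps=[
    [[0,0,-0.7,0,0,0,0.6],[0.1,-0.5,0,0,0,0,0.6],[0.16,-0.85,0,0,0,0,0.6],[0.16,-0.85,0,0,0,0,0.6],[0.16,-0.85,0,0,0,0,0.6]],
  ],
)

```text
time: 12.75
tcp_pos: [0.4827, -0.0039, 0.1792]
orientation: [[1.0, -0.001, 0.0], [-0.001, -1.0, 0.0], [0.0, -0.0, -1.0]]
wrist_force: [0.7, 0.1, -0.9]
opening: 0.0589
finger_force: 20.0
```

>>> jog_arm(
  steps=[
    [[0.16,-0.85,0,0,0,0,0.6],[0.16,-0.85,0,0,0,0,0.6],[0.16,-0.85,0,0,0,0,0.6],[0.16,-0.85,0,0,0,0,0.6],[0.16,-0.85,0,0,0,0,0.6]],
  ],
)

```text
time: 13.17
tcp_pos: [0.5066, 0.124, 0.1789]
orientation: [[1.0, 0.0, -0.001], [0.0, -1.0, -0.0], [-0.001, 0.0, -1.0]]
wrist_force: [0.3, -0.7, -1.0]
opening: 0.059
finger_force: 20.0
```

>>> jog_arm(
  steps=[
    [[0.16,-0.85,0,0,0,0,0.6],[0.16,-0.85,0,0,0,0,0.6],[0.16,-0.85,0,0,0,0,0.6],[0.14,-0.72,0,0,0,0,0.6],[0,0,0,0,0,0,0.6]],
  ],
)

```text
time: 13.58
tcp_pos: [0.5262, 0.2242, 0.1786]
orientation: [[1.0, 0.002, 0.0], [0.002, -1.0, 0.0], [0.0, -0.0, -1.0]]
wrist_force: [0.2, 0.7, -1.1]
opening: 0.0593
finger_force: 20.0
```

>>> jog_arm(
  steps=[
    [[0,0,0,0,0,0,0.6],[0,0,0,0,0,0,0.6],[0,0,0,0,0,0,0.6],[0,0,0,0,0,0,0.6]],
  ],
)

```text
time: 13.92
tcp_pos: [0.5253, 0.22, 0.1793]
orientation: [[1.0, -0.001, -0.0], [-0.001, -1.0, -0.0], [-0.0, 0.0, -1.0]]
wrist_force: [0.3, -0.9, -0.5]
opening: 0.0587
finger_force: 20.0
```

```bash
cat >> h.py <<'E'
def held(below_z,off,below=(.5268,.223)):
    """held sieve rim (TCP z - off) and the rim below, in the same wrist picture"""
    p,d,m=grab('wrist'); C=cloud(d,m); t=manip.get_state()['tcp_pos']; z=t[2]-off
    print('held',ring(C[150:340,195:365],t[:2],z-.006,z+.006,.024,.034),'below',ring(C,below,below_z-.004,below_z+.004,.024,.034))
E
python3 -c "
from h import *
go((.526,.223,.13),(.526,.223,.1085)); held(.081,.0014)"
```

```text
t 13.92 p [0.5253 0.22   0.1793] rot err units [ 0.     0.002 -0.012] open 0.0587 F [ 0.3 -0.9 -0.5] ff 20.0 q [ 0.74  0.25 -0.32 -0.   -1.    0.83]
-> (0.526, 0.223, 0.13) units [ 0.02 -0.1   1.64]
-> (0.526, 0.223, 0.1085) units [ 0.   -0.    0.72]
held (3675, array([0.5269, 0.2202]), 0.0287, np.float64(0.1768)) below (707, array([0.5263, 0.2231]), 0.0286, np.float64(0.0807))
```

>>> jog_arm(
  steps=[
    [[-0.01,-0.1,0.3,0,0,0,0.6],[0,0,0.6,0,0,0,0.6],[0,0,0.5,0,0,0,0.6],[0,0,0.2,0,0,0,0.6],[0,0,0,0,0,0,0.6]],
  ],
)

```text
time: 14.38
tcp_pos: [0.5242, 0.2231, 0.1294]
orientation: [[1.0, -0.0, -0.003], [-0.0, -1.0, -0.002], [-0.003, 0.002, -1.0]]
wrist_force: [-0.5, -0.2, -1.2]
opening: 0.0589
finger_force: 20.0
```

>>> jog_arm(
  steps=[
    [[0,0,0,0,0,0,0.6],[0,0,0,0,0,0,0.6],[0,0,0,0,0,0,0.6],[0,0,0,0,0,0,0.6]],
  ],
)

```text
time: 14.72
tcp_pos: [0.5256, 0.2242, 0.1321]
orientation: [[1.0, 0.0, 0.001], [0.0, -1.0, 0.001], [0.001, -0.001, -1.0]]
wrist_force: [0.9, 0.4, -0.6]
opening: 0.0589
finger_force: 20.0
```

```bash
python3 -c "
from h import *
go((.526,.223,.1085)); held(.081,.0014)"
```

```text
t 14.72 p [0.5256 0.2242 0.1321] rot err units [-0.013 -0.016  0.002] open 0.0589 F [ 0.9  0.4 -0.6] ff 20.0 q [ 0.75  0.3  -0.38  0.   -0.9   0.83]
-> (0.526, 0.223, 0.1085) units [0.01 0.04 0.79]
held (3715, array([0.5271, 0.2244]), 0.0287, np.float64(0.1295)) below (802, array([0.526 , 0.2231]), 0.029, np.float64(0.0807))
```

>>> jog_arm(
  steps=[
    [[-0.03,0.03,0.15,0,0,0,0.6],[0,0,0.2,0,0,0,0.6],[0,0,0.2,0,0,0,0.6],[0,0,0.1,0,0,0,0.6],[0,0,0,0,0,0,0.6]],
  ],
)

```text
time: 15.18
tcp_pos: [0.5238, 0.2226, 0.1106]
orientation: [[1.0, -0.0, -0.001], [-0.0, -1.0, -0.001], [-0.001, 0.001, -1.0]]
wrist_force: [0.6, -0.2, -0.5]
opening: 0.059
finger_force: 20.0
```

>>> jog_arm(
  steps=[
    [[0,0,0.06,0,0,0,0.6],[0,0,0.06,0,0,0,0.6],[0,0,0.04,0,0,0,0.6],[0,0,0,0,0,0,0.6],[0,0,0,0,0,0,0.6]],
  ],
)

```text
time: 15.6
tcp_pos: [0.5245, 0.2231, 0.1084]
orientation: [[1.0, 0.001, 0.001], [0.001, -1.0, 0.0], [0.001, -0.0, -1.0]]
wrist_force: [-5.3, -1.9, 11.7]
opening: 0.059
finger_force: 20.0
```

>>> jog_arm(
  steps=[
    [[0,0,-0.03,0,0,0,1],[0,0,0,0,0,0,1],[0,0,0,0,0,0,1],[0,0,0,0,0,0,1],[0,0,0,0,0,0,1]],
  ],
)

```text
time: 16.02
tcp_pos: [0.5243, 0.2229, 0.1077]
orientation: [[1.0, 0.0, -0.0], [0.0, -1.0, -0.0], [-0.0, 0.0, -1.0]]
wrist_force: [0.2, 0.5, -0.1]
opening: 0.0851
finger_force: 0.0
```

>>> jog_arm(
  steps=[
    [[0,0,-0.3,0,0,0,1],[0,0,-0.8,0,0,0,1],[0,0,-0.9,0,0,0,1],[0,0,-0.9,0,0,0,1],[0,0,-0.9,0,0,0,1]],
  ],
)

```text
time: 16.43
tcp_pos: [0.5242, 0.2228, 0.2237]
orientation: [[1.0, 0.0, 0.0], [0.0, -1.0, -0.0], [0.0, 0.0, -1.0]]
wrist_force: [-0.0, 0.2, -0.6]
opening: 0.0878
finger_force: 0.0
```

>>> jog_arm(
  steps=[
    [[-0.4,0,-0.6,0,0,0,1],[0,0,-0.3,0,0,0,1],[0,0,0,0,0,0,1],[0,0,0,0,0,0,1]],
  ],
)

```text
time: 16.77
tcp_pos: [0.5123, 0.2231, 0.2489]
orientation: [[1.0, 0.0, 0.0], [0.0, -1.0, 0.001], [0.0, -0.001, -1.0]]
wrist_force: [0.3, -0.9, -0.3]
opening: 0.0877
finger_force: 0.0
```

```bash
python3 -c "
from h import *
p,d,m=grab('wrist'); C=cloud(d,m); save('w6',p)
go((.55,.017,.25)); print('fine',ring(C,(.5265,.223),.103,.111,.024,.034)); save('w6',p)
c=ring(C,(.5265,.223),.103,.111,.024,.034)[1]
w=C[:230].reshape(-1,3); w=w[np.isfinite(w).all(1)]; r=np.hypot(*(w[:,:2]-c).T); k=w[(r<.0305)&(r>.0265)&(w[:,2]>.103)&(w[:,2]<.111)]
print('slope',np.linalg.lstsq(np.c_[k[:,:2]-c,np.ones(len(k))],k[:,2],rcond=None)[0].round(4))
"
```

```text
t 16.82 p [0.512  0.2228 0.2479] rot err units [ 0.007  0.016 -0.001] open 0.0876 F [ 0.  -0.3  0.2] ff 0.0 q [ 0.76  0.17 -0.25 -0.   -1.15  0.81]
-> (0.55, 0.017, 0.25) units [ 1.27  6.86 -0.07]
fine (1117, array([0.5251, 0.2233]), 0.0288, np.float64(0.1067))
slope [0.0084 0.0006 0.1067]
```

Fine sieve nested: rim at 107 mm and level. Next is the medium sieve.

>>> jog_arm(
  steps=[
    [[0.1,0.6,0,0,0,0,1],[0.16,0.86,0,0,0,0,1],[0.16,0.86,0,0,0,0,1],[0.16,0.86,0,0,0,0,1],[0.16,0.86,0,0,0,0,1]],
  ],
)

```text
time: 17.23
tcp_pos: [0.5341, 0.1004, 0.247]
orientation: [[1.0, 0.0, -0.003], [0.0, -1.0, -0.001], [-0.003, 0.001, -1.0]]
wrist_force: [-0.1, 0.0, 0.4]
opening: 0.0875
finger_force: 0.0
```

>>> jog_arm(
  steps=[
    [[0.16,0.86,0,0,0,0,1],[0.16,0.86,0,0,0,0,1],[0.16,0.86,0,0,0,0,1],[0.05,0.24,0,0,0,0,1],[0,0,0,0,0,0,1]],
  ],
)

```text
time: 17.65
tcp_pos: [0.5501, 0.0152, 0.2471]
orientation: [[1.0, -0.003, -0.003], [-0.003, -1.0, -0.001], [-0.003, 0.001, -1.0]]
wrist_force: [0.1, 0.3, -0.0]
opening: 0.0874
finger_force: 0.0
```

>>> jog_arm(
  steps=[
    [[0,0,0,0,0,0,1],[0,0,0,0,0,0,1]],
  ],
)

```text
time: 17.82
tcp_pos: [0.5502, 0.0176, 0.248]
orientation: [[1.0, 0.0, -0.001], [0.0, -1.0, -0.0], [-0.001, 0.0, -1.0]]
wrist_force: [-0.7, 0.7, -0.4]
opening: 0.0876
finger_force: 0.0
```

```bash
python3 -c "
from h import *
p,d,m=grab('wrist'); C=cloud(d,m)
r=ring(C,(.5677,.017),.030,.038,.024,.034); print('med',r); go((r[1][0],r[1][1],.036))
"
```

```text
med (718, array([0.5677, 0.0171]), 0.0288, np.float64(0.0336))
t 17.87 p [0.5502 0.0179 0.2482] rot err units [0.003 0.014 0.01 ] open 0.088 F [0.4 0.1 0.6] ff 0.0 q [ 0.39  0.16 -0.27 -0.   -1.15  1.18]
-> (np.float64(0.5677), np.float64(0.0171), 0.036) units [0.59 0.02 7.07]
```

>>> jog_arm(
  steps=[
    [[0.58,0.02,0.4,0,0,0,1],[0,0,0.9,0,0,0,1],[0,0,0.9,0,0,0,1],[0,0,0.9,0,0,0,1],[0,0,0.9,0,0,0,1]],
  ],
)

```text
time: 18.28
tcp_pos: [0.5677, 0.0177, 0.1277]
orientation: [[1.0, 0.002, 0.0], [0.002, -1.0, 0.0], [0.0, -0.0, -1.0]]
wrist_force: [0.2, 0.5, 0.1]
opening: 0.0875
finger_force: 0.0
```

>>> jog_arm(
  steps=[
    [[0,0,0.9,0,0,0,1],[0,0,0.9,0,0,0,1],[0,0,0.8,0,0,0,1],[0,0,0.4,0,0,0,1],[0,0,0.07,0,0,0,1]],
  ],
)

```text
time: 18.7
tcp_pos: [0.566, 0.017, 0.0339]
orientation: [[1.0, 0.001, -0.005], [0.001, -1.0, -0.001], [-0.005, 0.001, -1.0]]
wrist_force: [-1.2, -0.4, -0.5]
opening: 0.0879
finger_force: 0.0
```

>>> jog_arm(
  steps=[
    [[0,0,0,0,0,0,1],[0,0,0,0,0,0,1],[0,0,0,0,0,0,1],[0,0,0,0,0,0,1],[0,0,0,0,0,0,1]],
  ],
)

```text
time: 19.12
tcp_pos: [0.5683, 0.0168, 0.0378]
orientation: [[1.0, 0.0, 0.002], [0.0, -1.0, 0.001], [0.002, -0.001, -1.0]]
wrist_force: [0.2, -0.5, 0.7]
opening: 0.0876
finger_force: 0.0
```

>>> jog_arm(
  steps=[
    [[0,0,0,0,0,0,0.6],[0,0,0,0,0,0,0.6],[0,0,0,0,0,0,0.6],[0,0,0,0,0,0,0.6],[0,0,0,0,0,0,0.6]],
  ],
  newtons=20,
)

```text
time: 19.53
tcp_pos: [0.5678, 0.0165, 0.0368]
orientation: [[1.0, 0.0, 0.0], [0.0, -1.0, -0.0], [0.0, 0.0, -1.0]]
wrist_force: [-1.0, 0.2, 0.3]
opening: 0.0603
finger_force: 20.2
```

>>> jog_arm(
  steps=[
    [[0,0,0,0,0,0,0.6],[0,0,0,0,0,0,0.6],[0,0,0,0,0,0,0.6],[0,0,0,0,0,0,0.6]],
  ],
)

```text
time: 19.87
tcp_pos: [0.5678, 0.0166, 0.0368]
orientation: [[1.0, 0.0, -0.0], [0.0, -1.0, -0.0], [-0.0, 0.0, -1.0]]
wrist_force: [0.3, -0.7, 0.9]
opening: 0.0601
finger_force: 20.0
```

```bash
python3 -c "
from h import *
go((.5677,.0171,.20),(.525,.223,.20))"
```

```text
t 19.87 p [0.5678 0.0166 0.0368] rot err units [0.001 0.    0.001] open 0.0601 F [ 0.3 -0.7  0.9] ff 20.0 q [ 0.37  0.41 -0.47  0.   -0.68  1.2 ]
-> (0.5677, 0.0171, 0.2) units [-0.   -0.02 -5.44]
-> (0.525, 0.223, 0.2) units [-1.42 -6.86 -0.  ]
```

>>> jog_arm(
  steps=[
    [[0,0,-0.5,0,0,0,0.6],[0,0,-0.9,0,0,0,0.6],[0,0,-0.9,0,0,0,0.6],[0,0,-0.9,0,0,0,0.6],[0,0,-0.9,0,0,0,0.6]],
  ],
)

```text
time: 20.28
tcp_pos: [0.5674, 0.0165, 0.1607]
orientation: [[1.0, 0.0, -0.001], [0.0, -1.0, -0.0], [-0.001, 0.0, -1.0]]
wrist_force: [0.8, -0.3, -0.1]
opening: 0.0602
finger_force: 20.0
```

>>> jog_arm(
  steps=[
    [[0,0,-0.9,0,0,0,0.6],[0,0,-0.45,0,0,0,0.6],[-0.1,-0.5,0,0,0,0,0.6],[-0.17,-0.82,0,0,0,0,0.6],[-0.17,-0.82,0,0,0,0,0.6]],
  ],
)

```text
time: 20.7
tcp_pos: [0.5542, 0.081, 0.2004]
orientation: [[1.0, -0.002, 0.0], [-0.002, -1.0, 0.0], [0.0, -0.0, -1.0]]
wrist_force: [-0.1, -0.2, -2.5]
opening: 0.0607
finger_force: 20.0
```

>>> jog_arm(
  steps=[
    [[-0.17,-0.82,0,0,0,0,0.6],[-0.17,-0.82,0,0,0,0,0.6],[-0.17,-0.82,0,0,0,0,0.6],[-0.17,-0.82,0,0,0,0,0.6],[-0.17,-0.82,0,0,0,0,0.6]],
  ],
)

```text
time: 21.12
tcp_pos: [0.5284, 0.2049, 0.2]
orientation: [[1.0, -0.0, -0.0], [-0.0, -1.0, -0.0], [-0.0, 0.0, -1.0]]
wrist_force: [-0.1, 0.3, -0.9]
opening: 0.0598
finger_force: 20.0
```

>>> jog_arm(
  steps=[
    [[-0.13,-0.62,0,0,0,0,0.6],[0,0,0,0,0,0,0.6],[0,0,0,0,0,0,0.6],[0,0,0,0,0,0,0.6],[0,0,0,0,0,0,0.6]],
  ],
)

```text
time: 21.53
tcp_pos: [0.5251, 0.2217, 0.2001]
orientation: [[1.0, -0.001, -0.0], [-0.001, -1.0, -0.0], [-0.0, 0.0, -1.0]]
wrist_force: [-0.1, -0.1, -1.5]
opening: 0.06
finger_force: 20.0
```

```bash
python3 -c "
from h import *
go((.5251,.2233,.157),(.5251,.2233,.1358)); held(.107,.0028,(.5251,.2233))"
```

```text
t 21.53 p [0.5251 0.2217 0.2001] rot err units [ 0.004  0.005 -0.008] open 0.06 F [-0.1 -0.1 -1.5] ff 20.0 q [ 0.74  0.23 -0.3  -0.   -1.05  0.83]
-> (0.5251, 0.2233, 0.157) units [-0.   -0.05  1.44]
-> (0.5251, 0.2233, 0.1358) units [ 0.   -0.    0.71]
held (3672, array([0.526 , 0.2219]), 0.0288, np.float64(0.1962)) below (1058, array([0.5254, 0.2233]), 0.0287, np.float64(0.1066))
```

>>> jog_arm(
  steps=[
    [[-0.02,-0.04,0.4,0,0,0,0.6],[0,0,0.5,0,0,0,0.6],[0,0,0.4,0,0,0,0.6],[0,0,0.15,0,0,0,0.6],[0,0,0,0,0,0,0.6]],
  ],
)

```text
time: 22.0
tcp_pos: [0.5242, 0.2225, 0.1557]
orientation: [[1.0, -0.001, -0.002], [-0.001, -1.0, -0.001], [-0.002, 0.001, -1.0]]
wrist_force: [-0.5, -0.2, -1.5]
opening: 0.0599
finger_force: 20.0
```

>>> jog_arm(
  steps=[
    [[0,0,0,0,0,0,0.6],[0,0,0,0,0,0,0.6],[0,0,0,0,0,0,0.6],[0,0,0,0,0,0,0.6]],
  ],
)

```text
time: 22.33
tcp_pos: [0.5249, 0.2238, 0.1575]
orientation: [[1.0, 0.0, 0.001], [0.0, -1.0, 0.001], [0.001, -0.001, -1.0]]
wrist_force: [-0.1, -0.5, -0.8]
opening: 0.0598
finger_force: 20.0
```

```bash
python3 -c "
from h import *
go((.5251,.2233,.1358)); held(.107,.0028,(.5251,.2233))"
```

```text
t 22.33 p [0.5249 0.2238 0.1575] rot err units [-0.011 -0.014  0.   ] open 0.0598 F [-0.1 -0.5 -0.8] ff 20.0 q [ 0.75  0.27 -0.35  0.   -0.95  0.82]
-> (0.5251, 0.2233, 0.1358) units [0.01 0.02 0.72]
held (3693, array([0.5258, 0.224 ]), 0.0287, np.float64(0.1536)) below (867, array([0.5257, 0.2233]), 0.0285, np.float64(0.1067))
```

>>> jog_arm(
  steps=[
    [[0,0.02,0.15,0,0,0,0.6],[0,0,0.2,0,0,0,0.6],[0,0,0.15,0,0,0,0.6],[0,0,0.1,0,0,0,0.6],[0,0,0,0,0,0,0.6]],
  ],
)

```text
time: 22.8
tcp_pos: [0.5241, 0.2226, 0.1376]
orientation: [[1.0, 0.0, -0.001], [0.0, -1.0, -0.001], [-0.001, 0.001, -1.0]]
wrist_force: [-0.2, 0.4, -1.1]
opening: 0.06
finger_force: 20.0
```

>>> jog_arm(
  steps=[
    [[0,0,0.05,0,0,0,0.6],[0,0,0.05,0,0,0,0.6],[0,0,0.04,0,0,0,0.6],[0,0,0,0,0,0,0.6],[0,0,0,0,0,0,0.6]],
  ],
)

```text
time: 23.22
tcp_pos: [0.5249, 0.2231, 0.1357]
orientation: [[1.0, 0.001, 0.001], [0.001, -1.0, 0.0], [0.001, -0.0, -1.0]]
wrist_force: [-2.1, -0.4, 6.9]
opening: 0.0601
finger_force: 20.0
```

>>> jog_arm(
  steps=[
    [[0,0,-0.02,0,0,0,1],[0,0,0,0,0,0,1],[0,0,0,0,0,0,1],[0,0,0,0,0,0,1],[0,0,0,0,0,0,1]],
  ],
)

```text
time: 23.63
tcp_pos: [0.5246, 0.223, 0.135]
orientation: [[1.0, 0.0, -0.0], [0.0, -1.0, -0.0], [-0.0, 0.0, -1.0]]
wrist_force: [0.1, -0.1, -0.2]
opening: 0.0854
finger_force: 0.0
```

>>> jog_arm(
  steps=[
    [[0,0,-0.3,0,0,0,1],[0,0,-0.8,0,0,0,1],[0,0,-0.9,0,0,0,1],[0,0,-0.9,0,0,0,1],[0,0,-0.9,0,0,0,1]],
  ],
)

```text
time: 24.05
tcp_pos: [0.5245, 0.2229, 0.2511]
orientation: [[1.0, 0.0, 0.0], [0.0, -1.0, -0.0], [0.0, 0.0, -1.0]]
wrist_force: [0.3, 0.3, 0.5]
opening: 0.0877
finger_force: 0.0
```

>>> jog_arm(
  steps=[
    [[-0.4,0,-0.3,0,0,0,1],[0,0,0,0,0,0,1],[0,0,0,0,0,0,1],[0,0,0,0,0,0,1]],
  ],
)

```text
time: 24.38
tcp_pos: [0.5122, 0.2228, 0.2576]
orientation: [[1.0, 0.0, -0.001], [0.0, -1.0, -0.0], [-0.001, 0.0, -1.0]]
wrist_force: [1.3, 0.7, 0.8]
opening: 0.0879
finger_force: 0.0
```

```bash
cat >> h.py <<'E'
def seated(z,c=(.5255,.223)):
    p,d,m=grab('wrist'); C=cloud(d,m); r=ring(C,c,z-.004,z+.004,.024,.034); c=r[1]
    w=C[:235].reshape(-1,3); w=w[np.isfinite(w).all(1)]; q=np.hypot(*(w[:,:2]-c).T); k=w[(q<.0305)&(q>.0265)&(abs(w[:,2]-z)<.004)]
    print(r,'slope',np.linalg.lstsq(np.c_[k[:,:2]-c,np.ones(len(k))],k[:,2],rcond=None)[0].round(4)); return p
E
python3 -c "
from h import *
seated(.133); go((.435,-.2233,.25))"
```

```text
(1278, array([0.5248, 0.2233]), 0.0288, np.float64(0.1326)) slope [ 0.0087 -0.0011  0.1326]
t 24.43 p [0.5122 0.2227 0.2572] rot err units [0.013 0.019 0.001] open 0.0876 F [-0.  -0.5  0. ] ff 0.0 q [ 0.76  0.16 -0.24 -0.   -1.17  0.81]
-> (0.435, -0.2233, 0.25) units [-2.57 14.87  0.26]
```

>>> jog_arm(
  steps=[
    [[-0.15,0.7,0,0,0,0,1],[-0.15,0.9,0,0,0,0,1],[-0.15,0.9,0,0,0,0,1],[-0.15,0.9,0,0,0,0,1],[-0.15,0.9,0,0,0,0,1]],
  ],
)

```text
time: 24.85
tcp_pos: [0.4895, 0.0927, 0.257]
orientation: [[1.0, 0.0, -0.002], [0.0, -1.0, -0.001], [-0.002, 0.001, -1.0]]
wrist_force: [0.5, -0.5, 0.4]
opening: 0.0875
finger_force: 0.0
```

>>> jog_arm(
  steps=[
    [[-0.15,0.9,0,0,0,0,1],[-0.15,0.9,0,0,0,0,1],[-0.15,0.9,0,0,0,0,1],[-0.15,0.9,0,0,0,0,1],[-0.15,0.9,0,0,0,0,1]],
  ],
)

```text
time: 25.27
tcp_pos: [0.4669, -0.0424, 0.2572]
orientation: [[1.0, 0.0, -0.002], [0.0, -1.0, -0.001], [-0.002, 0.001, -1.0]]
wrist_force: [0.8, 0.1, -0.4]
opening: 0.0878
finger_force: 0.0
```

>>> jog_arm(
  steps=[
    [[-0.15,0.9,0,0,0,0,1],[-0.15,0.9,0,0,0,0,1],[-0.15,0.9,0,0,0,0,1],[-0.15,0.9,0,0,0,0,1],[-0.15,0.9,0,0,0,0,1]],
  ],
)

```text
time: 25.68
tcp_pos: [0.4444, -0.1774, 0.2572]
orientation: [[1.0, 0.0, -0.002], [0.0, -1.0, 0.0], [-0.002, -0.0, -1.0]]
wrist_force: [0.5, 0.2, -0.7]
opening: 0.0878
finger_force: 0.0
```

>>> jog_arm(
  steps=[
    [[-0.15,0.8,0,0,0,0,1],[-0.1,0.7,0,0,0,0,1],[0,0,0,0,0,0,1],[0,0,0,0,0,0,1],[0,0,0,0,0,0,1]],
  ],
)

```text
time: 26.1
tcp_pos: [0.4374, -0.221, 0.2573]
orientation: [[1.0, -0.001, -0.002], [-0.001, -1.0, 0.0], [-0.002, -0.0, -1.0]]
wrist_force: [-0.4, 0.4, 1.2]
opening: 0.0876
finger_force: 0.0
```

```bash
python3 -c "
from h import *
p,d,m=grab('wrist'); C=cloud(d,m)
r=ring(C,(.4398,-.2233),.030,.038,.024,.034); print('coarse',r); go((r[1][0],r[1][1],.0365))
"
```

```text
coarse (671, array([ 0.4394, -0.2236]), 0.0288, np.float64(0.0337))
t 26.15 p [ 0.4376 -0.2207  0.2576] rot err units [-0.003  0.016  0.002] open 0.0875 F [-0.1  0.7 -0.3] ff 0.0 q [-0.07  0.05 -0.37 -0.   -1.15  1.64]
-> (np.float64(0.4394), np.float64(-0.2236), 0.0365) units [0.07 0.1  7.37]
```

>>> jog_arm(
  steps=[
    [[0.07,0.09,0.5,0,0,0,1],[0,0,0.9,0,0,0,1],[0,0,0.9,0,0,0,1],[0,0,0.9,0,0,0,1],[0,0,0.9,0,0,0,1]],
  ],
)

```text
time: 26.57
tcp_pos: [0.44, -0.2228, 0.1342]
orientation: [[1.0, 0.002, 0.001], [0.002, -1.0, -0.0], [0.001, 0.0, -1.0]]
wrist_force: [-0.5, -0.2, 0.0]
opening: 0.0872
finger_force: 0.0
```

>>> jog_arm(
  steps=[
    [[0,0,0.9,0,0,0,1],[0,0,0.9,0,0,0,1],[0,0,0.9,0,0,0,1],[0,0,0.4,0,0,0,1],[0,0,0.17,0,0,0,1]],
  ],
)

```text
time: 26.98
tcp_pos: [0.4386, -0.2227, 0.0348]
orientation: [[1.0, 0.001, -0.004], [0.001, -1.0, 0.0], [-0.004, -0.0, -1.0]]
wrist_force: [0.2, 0.1, -0.1]
opening: 0.0877
finger_force: 0.0
```

>>> jog_arm(
  steps=[
    [[0,0,0,0,0,0,1],[0,0,0,0,0,0,1],[0,0,0,0,0,0,1],[0,0,0,0,0,0,1],[0,0,0,0,0,0,1]],
  ],
)

```text
time: 27.4
tcp_pos: [0.4404, -0.2237, 0.0381]
orientation: [[1.0, 0.0, 0.002], [0.0, -1.0, -0.0], [0.002, 0.0, -1.0]]
wrist_force: [-0.8, -0.7, -0.2]
opening: 0.0878
finger_force: 0.0
```

>>> jog_arm(
  steps=[
    [[0,0,0,0,0,0,0.6],[0,0,0,0,0,0,0.6],[0,0,0,0,0,0,0.6],[0,0,0,0,0,0,0.6],[0,0,0,0,0,0,0.6]],
  ],
  newtons=20,
)

```text
time: 27.82
tcp_pos: [0.4397, -0.2238, 0.0371]
orientation: [[1.0, 0.0, 0.0], [0.0, -1.0, -0.0], [0.0, 0.0, -1.0]]
wrist_force: [-0.4, 0.2, 0.9]
opening: 0.0599
finger_force: 10.5
```

>>> jog_arm(
  steps=[
    [[0,0,0,0,0,0,0.6],[0,0,0,0,0,0,0.6],[0,0,0,0,0,0,0.6],[0,0,0,0,0,0,0.6]],
  ],
)

```text
time: 28.15
tcp_pos: [0.4397, -0.2237, 0.0371]
orientation: [[1.0, 0.0, -0.0], [0.0, -1.0, -0.0], [-0.0, 0.0, -1.0]]
wrist_force: [-0.2, 0.1, 1.4]
opening: 0.0593
finger_force: 20.0
```

```bash
python3 -c "
from h import *
go((.4394,-.2236,.225),(.5245,.2233,.225))"
```

```text
t 28.15 p [ 0.4397 -0.2237  0.0371] rot err units [0.    0.001 0.001] open 0.0593 F [-0.2  0.1  1.4] ff 20.0 q [-0.07  0.32 -0.64  0.   -0.61  1.64]
-> (0.4394, -0.2236, 0.225) units [-0.01 -0.   -6.26]
-> (0.5245, 0.2233, 0.225) units [  2.84 -14.9   -0.  ]
```

>>> jog_arm(
  steps=[
    [[0,0,-0.5,0,0,0,0.6],[0,0,-0.9,0,0,0,0.6],[0,0,-0.9,0,0,0,0.6],[0,0,-0.9,0,0,0,0.6],[0,0,-0.9,0,0,0,0.6]],
  ],
)

```text
time: 28.57
tcp_pos: [0.4392, -0.2236, 0.1611]
orientation: [[1.0, -0.0, -0.001], [-0.0, -1.0, 0.0], [-0.001, -0.0, -1.0]]
wrist_force: [1.9, -0.5, -1.0]
opening: 0.0598
finger_force: 20.0
```

>>> jog_arm(
  steps=[
    [[0,0,-0.9,0,0,0,0.6],[0,0,-0.9,0,0,0,0.6],[0,0,-0.36,0,0,0,0.6],[0.14,-0.7,0,0,0,0,0.6],[0.17,-0.9,0,0,0,0,0.6]],
  ],
)

```text
time: 28.98
tcp_pos: [0.4491, -0.1761, 0.2256]
orientation: [[1.0, -0.003, 0.002], [-0.003, -1.0, 0.0], [0.002, -0.0, -1.0]]
wrist_force: [0.9, 0.4, -1.3]
opening: 0.0596
finger_force: 20.0
```

>>> jog_arm(
  steps=[
    [[0.17,-0.9,0,0,0,0,0.6],[0.17,-0.9,0,0,0,0,0.6],[0.17,-0.9,0,0,0,0,0.6],[0.17,-0.9,0,0,0,0,0.6],[0.17,-0.9,0,0,0,0,0.6]],
  ],
)

```text
time: 29.4
tcp_pos: [0.4742, -0.0394, 0.2247]
orientation: [[1.0, -0.0, -0.0], [-0.0, -1.0, 0.0], [-0.0, -0.0, -1.0]]
wrist_force: [0.3, -0.6, -1.2]
opening: 0.0596
finger_force: 20.0
```

>>> jog_arm(
  steps=[
    [[0.17,-0.9,0,0,0,0,0.6],[0.17,-0.9,0,0,0,0,0.6],[0.17,-0.9,0,0,0,0,0.6],[0.17,-0.9,0,0,0,0,0.6],[0.17,-0.9,0,0,0,0,0.6]],
  ],
)

```text
time: 29.82
tcp_pos: [0.4997, 0.0957, 0.2246]
orientation: [[1.0, 0.0, -0.0], [0.0, -1.0, 0.0], [-0.0, -0.0, -1.0]]
wrist_force: [1.5, -0.7, -0.1]
opening: 0.0595
finger_force: 20.0
```

>>> jog_arm(
  steps=[
    [[0.17,-0.9,0,0,0,0,0.6],[0.17,-0.9,0,0,0,0,0.6],[0.17,-0.9,0,0,0,0,0.6],[0.17,-0.9,0,0,0,0,0.6],[0.12,-0.7,0,0,0,0,0.6]],
  ],
)

```text
time: 30.23
tcp_pos: [0.524, 0.2252, 0.2244]
orientation: [[1.0, 0.001, -0.0], [0.001, -1.0, -0.0], [-0.0, 0.0, -1.0]]
wrist_force: [0.4, 0.1, -0.4]
opening: 0.0588
finger_force: 20.0
```

>>> jog_arm(
  steps=[
    [[0,0,0,0,0,0,0.6],[0,0,0,0,0,0,0.6],[0,0,0,0,0,0,0.6],[0,0,0,0,0,0,0.6],[0,0,0,0,0,0,0.6]],
  ],
)

```text
time: 30.65
tcp_pos: [0.5239, 0.2224, 0.225]
orientation: [[1.0, -0.001, -0.0], [-0.001, -1.0, 0.0], [-0.0, -0.0, -1.0]]
wrist_force: [0.1, -0.2, -0.8]
opening: 0.0592
finger_force: 20.0
```

```bash
python3 -c "
from h import *
go((.525,.2233,.183),(.525,.2233,.1621)); held(.133,.0031,(.525,.2233))"
```

```text
t 30.65 p [0.5239 0.2224 0.225 ] rot err units [-0.     0.    -0.012] open 0.0592 F [ 0.1 -0.2 -0.8] ff 20.0 q [ 0.75  0.2  -0.26 -0.   -1.1   0.82]
-> (0.525, 0.2233, 0.183) units [ 0.04 -0.03  1.4 ]
-> (0.525, 0.2233, 0.1621) units [0.  0.  0.7]
held (3656, array([0.5246, 0.2227]), 0.0287, np.float64(0.2208)) below (1067, array([0.5249, 0.2234]), 0.0287, np.float64(0.1327))
```

>>> jog_arm(
  steps=[
    [[0.01,-0.02,0.4,0,0,0,0.6],[0,0,0.5,0,0,0,0.6],[0,0,0.4,0,0,0,0.6],[0,0,0.1,0,0,0,0.6],[0,0,0,0,0,0,0.6]],
  ],
)

```text
time: 31.12
tcp_pos: [0.5239, 0.2231, 0.1822]
orientation: [[1.0, -0.001, -0.001], [-0.001, -1.0, -0.001], [-0.001, 0.001, -1.0]]
wrist_force: [0.2, 1.3, -1.1]
opening: 0.0594
finger_force: 20.0
```

>>> jog_arm(
  steps=[
    [[0,0,0,0,0,0,0.6],[0,0,0,0,0,0,0.6],[0,0,0,0,0,0,0.6],[0,0,0,0,0,0,0.6]],
  ],
)

```text
time: 31.45
tcp_pos: [0.5245, 0.2241, 0.1835]
orientation: [[1.0, 0.0, 0.001], [0.0, -1.0, 0.001], [0.001, -0.001, -1.0]]
wrist_force: [0.2, 0.0, -1.1]
opening: 0.0593
finger_force: 20.0
```

```bash
python3 -c "
from h import *
go((.525,.2233,.1621)); held(.133,.0031,(.525,.2233))"
```

```text
t 31.45 p [0.5245 0.2241 0.1835] rot err units [-0.01  -0.012  0.002] open 0.0593 F [ 0.2  0.  -1.1] ff 20.0 q [ 0.75  0.24 -0.32  0.   -1.01  0.82]
-> (0.525, 0.2233, 0.1621) units [0.01 0.03 0.71]
held (3676, array([0.5253, 0.2243]), 0.0287, np.float64(0.1793)) below (873, array([0.5252, 0.2233]), 0.0287, np.float64(0.1327))
```

>>> jog_arm(
  steps=[
    [[0,0.03,0.15,0,0,0,0.6],[0,0,0.2,0,0,0,0.6],[0,0,0.15,0,0,0,0.6],[0,0,0.1,0,0,0,0.6],[0,0,0,0,0,0,0.6]],
  ],
)

```text
time: 31.92
tcp_pos: [0.5238, 0.2227, 0.1637]
orientation: [[1.0, -0.0, -0.001], [-0.0, -1.0, -0.001], [-0.001, 0.001, -1.0]]
wrist_force: [-0.1, -0.1, -0.5]
opening: 0.0597
finger_force: 20.0
```

>>> jog_arm(
  steps=[
    [[0,0,0.05,0,0,0,0.6],[0,0,0.05,0,0,0,0.6],[0,0,0.04,0,0,0,0.6],[0,0,0,0,0,0,0.6],[0,0,0,0,0,0,0.6]],
  ],
)

```text
time: 32.33
tcp_pos: [0.5247, 0.2231, 0.162]
orientation: [[1.0, 0.001, 0.001], [0.001, -1.0, 0.0], [0.001, -0.0, -1.0]]
wrist_force: [-3.1, -1.5, 8.2]
opening: 0.0596
finger_force: 20.0
```

>>> jog_arm(
  steps=[
    [[0,0,-0.02,0,0,0,1],[0,0,0,0,0,0,1],[0,0,0,0,0,0,1],[0,0,0,0,0,0,1],[0,0,0,0,0,0,1]],
  ],
)

```text
time: 32.75
tcp_pos: [0.5243, 0.223, 0.1611]
orientation: [[1.0, 0.0, -0.0], [0.0, -1.0, -0.0], [-0.0, 0.0, -1.0]]
wrist_force: [-0.6, 0.0, -0.4]
opening: 0.0856
finger_force: 0.0
```

>>> jog_arm(
  steps=[
    [[0,0,-0.3,0,0,0,1],[0,0,-0.8,0,0,0,1],[0,0,-0.9,0,0,0,1],[0,0,-0.9,0,0,0,1],[-0.4,0,-0.5,0,0,0,1]],
  ],
)

```text
time: 33.17
tcp_pos: [0.5143, 0.2235, 0.2669]
orientation: [[1.0, 0.0, 0.004], [0.0, -1.0, 0.001], [0.004, -0.001, -1.0]]
wrist_force: [-0.1, 0.8, 0.3]
opening: 0.0877
finger_force: 0.0
```

>>> jog_arm(
  steps=[
    [[0,0,0,0,0,0,1],[0,0,0,0,0,0,1],[0,0,0,0,0,0,1]],
  ],
)

```text
time: 33.42
tcp_pos: [0.512, 0.2229, 0.263]
orientation: [[1.0, 0.0, -0.0], [0.0, -1.0, 0.0], [-0.0, -0.0, -1.0]]
wrist_force: [-1.0, -0.6, -0.5]
opening: 0.0878
finger_force: 0.0
```

```bash
python3 -c "
from h import *
seated(.159); go((.425,.0235,.25))"
```

```text
(1509, array([0.5243, 0.2233]), 0.0288, np.float64(0.1586)) slope [0.0111 0.0002 0.1586]
t 33.47 p [0.512  0.2228 0.2625] rot err units [0.01  0.016 0.001] open 0.0875 F [-0.2 -0.2 -0.4] ff 0.0 q [ 0.76  0.16 -0.23 -0.   -1.18  0.81]
-> (0.425, 0.0235, 0.25) units [-2.9   6.64  0.43]
```

Coarse sieve nested: rim at 158.6 mm and level. Next is the lid.

>>> jog_arm(
  steps=[
    [[-0.36,0.8,0,0,0,0,1],[-0.36,0.84,0,0,0,0,1],[-0.36,0.84,0,0,0,0,1],[-0.36,0.84,0,0,0,0,1],[-0.36,0.84,0,0,0,0,1]],
  ],
)

```text
time: 33.88
tcp_pos: [0.4574, 0.0969, 0.2621]
orientation: [[1.0, 0.0, -0.002], [0.0, -1.0, -0.001], [-0.002, 0.001, -1.0]]
wrist_force: [0.7, -0.4, 0.3]
opening: 0.0878
finger_force: 0.0
```

>>> jog_arm(
  steps=[
    [[-0.36,0.84,0.1,0,0,0,1],[-0.36,0.84,0.3,0,0,0,1],[-0.36,0.8,0,0,0,0,1],[0,0,0,0,0,0,1],[0,0,0,0,0,0,1]],
  ],
)

```text
time: 34.3
tcp_pos: [0.4253, 0.0226, 0.2507]
orientation: [[1.0, -0.002, -0.001], [-0.002, -1.0, -0.001], [-0.001, 0.001, -1.0]]
wrist_force: [1.6, 0.7, -0.2]
opening: 0.0874
finger_force: 0.0
```

>>> jog_arm(
  steps=[
    [[0,0,0,0,0,0,1],[0,0,0,0,0,0,1]],
  ],
)

```text
time: 34.47
tcp_pos: [0.4263, 0.0242, 0.251]
orientation: [[1.0, 0.0, -0.001], [0.0, -1.0, -0.0], [-0.001, 0.0, -1.0]]
wrist_force: [-0.4, 0.2, 0.1]
opening: 0.0875
finger_force: 0.0
```

```bash
python3 -c "
from h import *
p,d,m=grab('wrist'); C=cloud(d,m)
w=C.reshape(-1,3); w=w[np.isfinite(w).all(1)]; k=w[np.hypot(w[:,0]-.438,w[:,1]-.023)<.04]
kn=k[(k[:,2]>.0265)&(k[:,2]<.032)]; ds=k[(k[:,2]>.008)&(k[:,2]<.013)]
for n,q in(('knob',kn),('disc',ds)):
    print(n,len(q),cv2.minEnclosingCircle(q[:,:2].astype(np.float32)),q.mean(0).round(4))
print(ring(C,(.4385,.0235),.0085,.013,.025,.0315))
go((.438,.0235,.0385))"
```

```text
knob 250 ((0.4360346794128418, 0.024435844272375107), 0.008703220635652542) [0.4362 0.0243 0.0286]
disc 2375 ((0.43610548973083496, 0.024301739409565926), 0.030041798949241638) [0.4369 0.0244 0.0109]
(771, array([0.4361, 0.0244]), 0.0275, np.float64(0.0109))
t 34.52 p [0.4263 0.0243 0.251 ] rot err units [0.005 0.009 0.009] open 0.0875 F [ 0.5  0.1 -1. ] ff 0.0 q [ 0.52 -0.06 -0.5   0.   -1.14  1.05]
-> (0.438, 0.0235, 0.0385) units [0.4  0.02 7.08]
```

>>> jog_arm(
  steps=[
    [[0.33,0,0.4,0,0,0,1],[0,0,0.9,0,0,0,1],[0,0,0.9,0,0,0,1],[0,0,0.9,0,0,0,1],[0,0,0.9,0,0,0,1]],
  ],
)

```text
time: 34.93
tcp_pos: [0.4361, 0.0244, 0.1301]
orientation: [[1.0, 0.001, 0.0], [0.001, -1.0, 0.0], [0.0, -0.0, -1.0]]
wrist_force: [-0.1, -0.4, -0.8]
opening: 0.0874
finger_force: 0.0
```

>>> jog_arm(
  steps=[
    [[0,0,0.9,0,0,0,1],[0,0,0.9,0,0,0,1],[0,0,0.7,0,0,0,1],[0,0,0.4,0,0,0,1],[0,0,0.05,0,0,0,1]],
  ],
)

```text
time: 35.35
tcp_pos: [0.4346, 0.0236, 0.0402]
orientation: [[1.0, 0.001, -0.005], [0.001, -1.0, -0.002], [-0.005, 0.002, -1.0]]
wrist_force: [-0.4, -0.6, -0.1]
opening: 0.088
finger_force: 0.0
```

>>> jog_arm(
  steps=[
    [[0,0,0,0,0,0,1],[0,0,0,0,0,0,1],[0,0,0,0,0,0,1],[0,0,0,0,0,0,1],[0,0,0,0,0,0,1]],
  ],
)

```text
time: 35.77
tcp_pos: [0.4363, 0.0241, 0.0436]
orientation: [[1.0, 0.0, 0.002], [0.0, -1.0, 0.001], [0.002, -0.001, -1.0]]
wrist_force: [-0.1, -0.1, -0.5]
opening: 0.0875
finger_force: 0.0
```

>>> jog_arm(
  steps=[
    [[0,0,0,0,0,0,1],[0,0,0,0,0,0,1],[0,0,0,0,0,0,1]],
  ],
)

```text
time: 36.02
tcp_pos: [0.4359, 0.0238, 0.043]
orientation: [[1.0, 0.0, 0.0], [0.0, -1.0, 0.0], [0.0, -0.0, -1.0]]
wrist_force: [0.2, 0.3, -0.1]
opening: 0.0879
finger_force: 0.0
```

```bash
python3 -c "
from h import *
go((.4361,.0243,.0390))"
```

```text
t 36.02 p [0.4359 0.0238 0.043 ] rot err units [-0.004 -0.007  0.   ] open 0.0879 F [ 0.2  0.3 -0.1] ff 0.0 q [ 0.51  0.23 -0.76 -0.   -0.58  1.06]
-> (0.4361, 0.0243, 0.039) units [ 0.01 -0.02  0.13]
```

Lower 4 mm, then close. The fingers have 70 mm to travel, so I allow extra rows.

>>> jog_arm(
  steps=[
    [[0.01,-0.01,0.06,0,0,0,1],[0,0,0.06,0,0,0,1],[0,0,0,0,0,0,0.5],[0,0,0,0,0,0,0.3],[0,0,0,0,0,0,0.3]],
  ],
  newtons=20,
)

```text
time: 36.43
tcp_pos: [0.436, 0.024, 0.0391]
orientation: [[1.0, 0.0, -0.0], [0.0, -1.0, -0.0], [-0.0, 0.0, -1.0]]
wrist_force: [0.1, 0.9, -0.5]
opening: 0.073
finger_force: 0.0
```

>>> jog_arm(
  steps=[
    [[0,0,0,0,0,0,0.3],[0,0,0,0,0,0,0.3],[0,0,0,0,0,0,0.3],[0,0,0,0,0,0,0.3],[0,0,0,0,0,0,0.3]],
  ],
)

```text
time: 36.85
tcp_pos: [0.4361, 0.0241, 0.0392]
orientation: [[1.0, 0.0, 0.0], [0.0, -1.0, 0.0], [0.0, -0.0, -1.0]]
wrist_force: [-0.3, -0.7, -0.8]
opening: 0.04
finger_force: 0.0
```

>>> jog_arm(
  steps=[
    [[0,0,0,0,0,0,0.1],[0,0,0,0,0,0,0.1],[0,0,0,0,0,0,0.1],[0,0,0,0,0,0,0.1],[0,0,0,0,0,0,0.1]],
  ],
)

```text
time: 37.27
tcp_pos: [0.4361, 0.0241, 0.0392]
orientation: [[1.0, 0.0, -0.0], [0.0, -1.0, 0.0], [-0.0, -0.0, -1.0]]
wrist_force: [0.2, 0.2, -0.2]
opening: 0.0171
finger_force: 20.0
```

>>> jog_arm(
  steps=[
    [[0,0,0,0,0,0,0.1],[0,0,0,0,0,0,0.1],[0,0,0,0,0,0,0.1]],
  ],
)

```text
time: 37.52
tcp_pos: [0.4361, 0.0241, 0.0392]
orientation: [[1.0, 0.0, 0.0], [0.0, -1.0, 0.0], [0.0, -0.0, -1.0]]
wrist_force: [0.3, 0.5, 0.7]
opening: 0.0168
finger_force: 20.0
```

```bash
python3 -c "
from h import *
go((.4361,.0243,.23),(.5243,.2233,.23))"
```

```text
t 37.52 p [0.4361 0.0241 0.0392] rot err units [-0.    -0.001  0.001] open 0.0168 F [0.3 0.5 0.7] ff 20.0 q [ 0.51  0.24 -0.76 -0.   -0.57  1.06]
-> (0.4361, 0.0243, 0.23) units [-0.   -0.01 -6.36]
-> (0.5243, 0.2233, 0.23) units [ 2.94 -6.63  0.  ]
```

>>> jog_arm(
  steps=[
    [[0,0,-0.4,0,0,0,0.1],[0,0,-0.9,0,0,0,0.1],[0,0,-0.9,0,0,0,0.1],[0,0,-0.9,0,0,0,0.1],[0,0,-0.9,0,0,0,0.1]],
  ],
)

```text
time: 37.93
tcp_pos: [0.4356, 0.0239, 0.1604]
orientation: [[1.0, 0.0, -0.0], [0.0, -1.0, -0.0], [-0.0, 0.0, -1.0]]
wrist_force: [0.9, 0.8, -0.7]
opening: 0.0174
finger_force: 20.0
```

>>> jog_arm(
  steps=[
    [[0,0,-0.9,0,0,0,0.1],[0,0,-0.9,0,0,0,0.1],[0,0,-0.7,0,0,0,0.1],[0.2,-0.5,0,0,0,0,0.1],[0.36,-0.82,0,0,0,0,0.1]],
  ],
)

```text
time: 38.35
tcp_pos: [0.4527, 0.0632, 0.2359]
orientation: [[1.0, -0.002, 0.003], [-0.002, -1.0, 0.002], [0.003, -0.002, -1.0]]
wrist_force: [-0.2, 0.5, -0.7]
opening: 0.017
finger_force: 20.0
```

>>> jog_arm(
  steps=[
    [[0.36,-0.82,0,0,0,0,0.1],[0.36,-0.82,0,0,0,0,0.1],[0.36,-0.82,0,0,0,0,0.1],[0.36,-0.82,0,0,0,0,0.1],[0.36,-0.82,0,0,0,0,0.1]],
  ],
)

```text
time: 38.77
tcp_pos: [0.507, 0.1878, 0.2339]
orientation: [[1.0, 0.0, -0.0], [0.0, -1.0, -0.0], [-0.0, 0.0, -1.0]]
wrist_force: [1.1, 0.4, -0.4]
opening: 0.0173
finger_force: 20.0
```

>>> jog_arm(
  steps=[
    [[0.36,-0.82,0,0,0,0,0.1],[0.22,-0.4,0,0,0,0,0.1],[0,0,0,0,0,0,0.1],[0,0,0,0,0,0,0.1],[0,0,0,0,0,0,0.1]],
  ],
)

```text
time: 39.18
tcp_pos: [0.5238, 0.2226, 0.2338]
orientation: [[1.0, -0.0, -0.001], [-0.0, -1.0, -0.001], [-0.001, 0.001, -1.0]]
wrist_force: [-0.7, -0.6, -0.3]
opening: 0.0173
finger_force: 20.0
```

>>> jog_arm(
  steps=[
    [[0,0,0,0,0,0,0.1],[0,0,0,0,0,0,0.1]],
  ],
)

```text
time: 39.35
tcp_pos: [0.524, 0.2225, 0.2345]
orientation: [[1.0, -0.001, 0.0], [-0.001, -1.0, 0.0], [0.0, -0.0, -1.0]]
wrist_force: [-0.5, -0.2, -1.2]
opening: 0.0173
finger_force: 20.0
```

```bash
python3 -c "
from h import *
go((.5243,.2233,.1902)); p,d,m=grab('wrist'); C=cloud(d,m); save('w7',p)
z=manip.get_state()['tcp_pos'][2]-.0392+.011
print(ring(C[130:345,190:370],(.5243,.2233),z-.004,z+.004,.024,.032)); print(ring(C,(.5243,.2233),.155,.163,.024,.034))"
```

```text
t 39.35 p [0.524  0.2225 0.2345] rot err units [-0.003 -0.003 -0.009] open 0.0173 F [-0.5 -0.2 -1.2] ff 20.0 q [ 0.75  0.2  -0.25 -0.   -1.12  0.83]
-> (0.5243, 0.2233, 0.1902) units [ 0.01 -0.03  1.48]
(1925, array([0.524 , 0.2228]), 0.0272, np.float64(0.206))
(747, array([0.5245, 0.2233]), 0.0287, np.float64(0.1588))
```

View pics/w7.png

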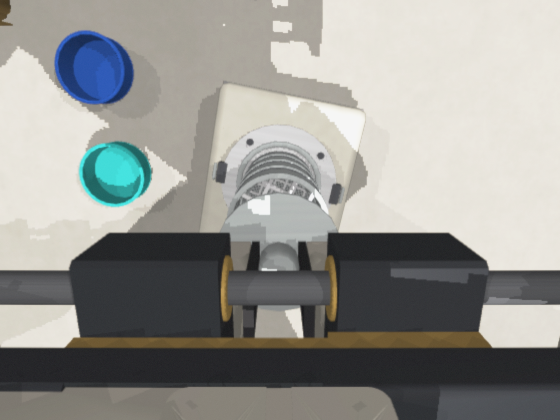

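The lid is held level by its knob at (278,260), over the coarse sieve's rim at (278,185), and lines up within 1 mm. Lower it.

>>> jog_arm(
  steps=[
    [[0.01,-0.02,0.3,0,0,0,0.1],[0,0,0.4,0,0,0,0.1],[0,0,0.2,0,0,0,0.1],[0,0,0,0,0,0,0.1],[0,0,0,0,0,0,0.1]],
  ],
)

```text
time: 39.82
tcp_pos: [0.5244, 0.2236, 0.2068]
orientation: [[1.0, 0.0, -0.001], [0.0, -1.0, -0.001], [-0.001, 0.001, -1.0]]
wrist_force: [-0.6, -0.1, -0.5]
opening: 0.0173
finger_force: 20.0
```

>>> jog_arm(
  steps=[
    [[0,0,0.1,0,0,0,0.1],[0,0,0.1,0,0,0,0.1],[0,0,0.1,0,0,0,0.1],[0,0,0,0,0,0,0.1],[0,0,0,0,0,0,0.1]],
  ],
)

```text
time: 40.23
tcp_pos: [0.5245, 0.2238, 0.198]
orientation: [[1.0, 0.0, -0.0], [0.0, -1.0, -0.0], [-0.0, 0.0, -1.0]]
wrist_force: [0.3, 0.5, 0.1]
opening: 0.0175
finger_force: 20.0
```

```bash
python3 -c "
from h import *
go((.5243,.2233,.1902))"
```

```text
t 40.23 p [0.5245 0.2238 0.198 ] rot err units [0.003 0.003 0.001] open 0.0175 F [0.3 0.5 0.1] ff 20.0 q [ 0.75  0.23 -0.3   0.   -1.04  0.82]
-> (0.5243, 0.2233, 0.1902) units [-0.01  0.02  0.26]
```

>>> jog_arm(
  steps=[
    [[0,0.02,0.08,0,0,0,0.1],[0,0,0.08,0,0,0,0.1],[0,0,0.08,0,0,0,0.1],[0,0,0,0,0,0,0.1],[0,0,0,0,0,0,0.1]],
  ],
)

```text
time: 40.65
tcp_pos: [0.5245, 0.2232, 0.1907]
orientation: [[1.0, 0.0, -0.0], [0.0, -1.0, -0.0], [-0.0, 0.0, -1.0]]
wrist_force: [-0.1, -0.1, 0.4]
opening: 0.0168
finger_force: 20.0
```

>>> jog_arm(
  steps=[
    [[0,0,0.04,0,0,0,0.1],[0,0,0,0,0,0,0.1],[0,0,0,0,0,0,0.1]],
  ],
)

```text
time: 40.9
tcp_pos: [0.5248, 0.2234, 0.1902]
orientation: [[1.0, 0.0, 0.001], [0.0, -1.0, 0.0], [0.001, -0.0, -1.0]]
wrist_force: [-1.1, -0.1, 3.1]
opening: 0.017
finger_force: 20.0
```

>>> jog_arm(
  steps=[
    [[0,0,0,0,0,0,0.5],[0,0,0,0,0,0,0.5],[0,0,0,0,0,0,0.5],[0,0,0,0,0,0,0.5],[0,0,0,0,0,0,0.5]],
  ],
)

```text
time: 41.32
tcp_pos: [0.5245, 0.2232, 0.1896]
orientation: [[1.0, 0.0, -0.0], [0.0, -1.0, -0.0], [-0.0, 0.0, -1.0]]
wrist_force: [0.1, 1.2, -0.0]
opening: 0.0424
finger_force: 0.0
```

>>> jog_arm(
  steps=[
    [[0,0,-0.2,0,0,0,0.5],[0,0,-0.6,0,0,0,0.5],[0,0,-0.9,0,0,0,0.5],[0,0,-0.9,0,0,0,0.5],[0,0,-0.6,0,0,0,0.5]],
  ],
)

```text
time: 41.73
tcp_pos: [0.5252, 0.2235, 0.2889]
orientation: [[1.0, 0.0, 0.002], [0.0, -1.0, 0.001], [0.002, -0.001, -1.0]]
wrist_force: [0.9, 0.7, 1.8]
opening: 0.0437
finger_force: 0.0
```

>>> jog_arm(
  steps=[
    [[-0.8,0,0,0,0,0,0.5],[-0.8,0,0,0,0,0,0.5],[-0.4,0,0,0,0,0,0.5],[0,0,0,0,0,0,0.5],[0,0,0,0,0,0,0.5]],
  ],
)

```text
time: 42.15
tcp_pos: [0.4645, 0.2235, 0.2865]
orientation: [[1.0, 0.001, 0.001], [0.001, -1.0, 0.001], [0.001, -0.001, -1.0]]
wrist_force: [0.7, -0.1, 0.7]
opening: 0.0435
finger_force: 0.0
```

```bash
python3 -c "
from h import *
go((.45,.2233,.29)); p,d,m=grab('wrist'); C=cloud(d,m)
w=C[:235].reshape(-1,3); w=w[np.isfinite(w).all(1)]; q=np.hypot(w[:,0]-.524,w[:,1]-.2233); k=w[(q<.028)&(q>.011)&(abs(w[:,2]-.162)<.005)]
print(len(k),'disc slope',np.linalg.lstsq(np.c_[k[:,:2]-[.524,.2233],np.ones(len(k))],k[:,2],rcond=None)[0].round(4))
print(ring(C,(.524,.2233),.158,.166,.024,.032))
ps,ds,ms=grab('side'); pt,dt,mt=grab('top'); save('end',np.vstack([cv2.resize(ps[60:260,120:400],(560,400)),pt[150:340,:]]))
Ct=cloud(dt,mt)
for n,c,h in(('petri',(.4407,-.356),.014),('vial',(.5614,-.3422),.058)):
    w=Ct.reshape(-1,3); w=w[np.isfinite(w).all(1)]; k=w[(np.hypot(*(w[:,:2]-c).T)<.045)&(w[:,2]>h-.004)&(w[:,2]<h+.006)]; print(n,k.mean(0).round(4))
    C0=cloud(np.load('top0.npz')['d'],mt).reshape(-1,3); w=C0[np.isfinite(C0).all(1)]; k=w[(np.hypot(*(w[:,:2]-c).T)<.045)&(w[:,2]>h-.004)&(w[:,2]<h+.006)]; print('  before',k.mean(0).round(4))
"
```

```text
t 42.15 p [0.4645 0.2235 0.2865] rot err units [-0.011 -0.016  0.02 ] open 0.0435 F [ 0.7 -0.1  0.7] ff 0.0 q [ 0.83  0.07 -0.28  0.   -1.22  0.74]
-> (0.45, 0.2233, 0.29) units [-0.48  0.01 -0.12]
4585 disc slope [0.0008 0.0002 0.1619]
(2313, array([0.5242, 0.2233]), 0.0273, np.float64(0.1616))
petri [ 0.4404 -0.3555  0.013 ]
  before [ 0.4404 -0.3558  0.0133]
vial [ 0.5612 -0.3428  0.0584]
  before [ 0.5609 -0.3416  0.0583]
```

View pics/end.png

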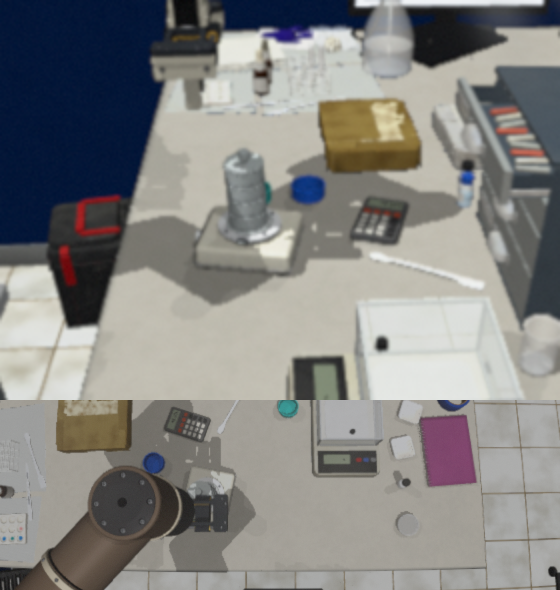

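The stack stands straight at (245,195). The lid disc is level at 162 mm, the petri dish and vial have not moved, and the gripper is clear. Handing in.

```bash
python3 -c "
from plant import manip
print(manip.hand_in())"
```

```text
the job is handed in; nothing more can be done
None
```

The sieve stack is built on the shaker in the order asked (pan, fine, medium, coarse, lid), each piece nested and measured level, with the petri dish and vial left standing where they were, and the job was handed in at about 42 s.

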